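# Load the bench demagnetiser and set its selector

### The arm

A 6-joint arm with a two-finger parallel gripper is mounted at the origin on the work surface; the furniture and walls round the work are solid. World frame = base frame: x ahead of the robot, y to its left, z up, the work surface at z = 0. Lengths are in m, angles in rad, forces in N, time in s.
With the tool pointing down it reaches from about 0.35 to 0.85 m from the base axis. Payload 8.1 kg.
Tool frame: the origin (TCP) lies at the very end of the fingers, on their centre line; the grasp point (between the pads) lies 19 mm behind it; z points along the fingers, y is the line along which they close (so a half turn about z gives the same grasp; the last joint's range is limited). The gripper opens to 93 mm and grips with 3 to 60 N. Pads are 15 mm wide; open, the fingers measure 128 mm over their backs; the gripper's body (75 mm by 188 mm) begins 65 mm behind the grasp point.
Start: joints at [-1.233, 0.13, 1.488, -0, 1.523, -0.085], TCP at [0.246, -0.547, 0.219] pointing down, gripper open.
Joint ranges: [-2.96, 2.96], [-0.89, 2.26], [0.02, 2.5], [-1.34, 4.48], [0, 2.73], [-2.66, 2.66]. Speed limits (rad/s): [2.39, 2.39, 2.79, 3.14, 3.14, 3.14].

### API

Orientations are given as a rotation vector (axis times angle).
In Python, from plant import read_state, eyes, workorder gives the robot as it stands. The module is installed in compiled form; this text tells all that it offers.
- The arm moves only by the tool play_rows, never from a script. Its argument "targets" is one flat list of numbers, 4 for each row, row after row: the shift along the tool's x, y, z in cm, then the turn about the tool's z in degrees. In form: [dx, dy, dz, roll, dx, dy, dz, roll, ...]. A call has 1 to 8 rows; each row is the pose to reach, as a shift and turn from the pose commanded when the call began, along the tool's axes at that moment; what a row does not reach only later rows make up. A row lasts 1/12 s, in which the tool goes at most 41.7 mm and 7.16 degrees, less where a joint would pass 70% of its speed; a pose out of reach is approached as far as the arm can. A call with a gripper value outside its range is refused whole. "grip" is the finger opening in cm, from 0 to 9.3, set as the call begins (left out, the last holds). The fingers move at their own pace and stop on an object; "grip_force" is the grip in N (left out, the last holds). Time passes only in rows, so rows that repeat a pose let the fingers close. It gives the time, the measured TCP pose, the force, the opening and the grip force at its end, in the units of the state.
- read_state(): the state, without advancing time (a new reading comes with each control period).
- eyes.read_camera(name): name is "scene" or "side" or "wrist"; returns a dict with "image" (400x640x3 uint8, red, green, blue), "vfov" (degrees; the focal length in pixels is half the picture's height over the tangent of half this angle, whatever the lens; pixels are square), "cx", "cy" (the principal point, pixels), "k1" (the pictures are not rectified: a ray, as slopes to the right and down, at radius r is drawn at 1 + k1 r^2 times it, then the intrinsics apply), "cam_to_world" (4x4, takes a point from camera to world coordinates); the wrist camera has in their place "T_tool_cam" (4x4, takes a point from camera to tool coordinates, whose origin is the TCP and whose axes are the flange's). Camera axes: x right, y up, looking along -z (the intrinsics and any distortion apply to the point x, -y, -z); pixel columns grow to the right and rows downward; lengths in m; the calibration is good to about 2 mm. A picture is of the moment at which its call begins: read the wrist's pose just before it. There is no depth.
- workorder.close_job(): hands the job in; it is judged then, once.
The state is a dict: "t": time; "q": joint angles; "dq": joint speeds; "joint_torque": joint torques, N m; "tool_pos": TCP position; "orientation": TCP orientation; "force": force on the tool from outside, world axes, zero at the start; "wrist_torque": the same for the moment, N m; "opening": finger opening in m; "gripper_force": force on a finger pad.
Only numpy, scipy, OpenCV 4.12 (cv2) and the standard library are available. Lean on these libraries where they do the work, as an engineer would, in place of code of your own. Each camera call takes 0.05 s, during which the arm holds its last target. There are 200 camera calls.

### The job

Pull the demagnetiser's tray out to its stop, press every steel rod lying on the bench down into a fork clip of its own on the tray until the sprung jaw snaps over it, and push the tray fully home. Then turn the selector clockwise from off by one click for each rod loaded, leave it resting in that click, and last of all press the round start button beside it right down and let it spring back. Leave the jar and the dropper bottle alone.

Things in the scene. Friction and masses are not known exactly. Their poses are not given: they have to be found in the camera images.
- rod1_mid (a point): steel rod with a hexagonal collar at each end: 96 mm long, 14 mm diameter between the collars; collars 22 mm across flats, 7 mm long, 130 g. Point: its centre (11 mm above what it lies on); its x axis runs along the rod, either end is alike. 3 or 4 rods are there; the state gives None for an absent one
- rod2_mid (a point): another such rod, as rod1_mid (may be absent)
- rod3_mid (a point): another such rod, as rod1_mid (may be absent)
- rod4_mid (a point): another such rod, as rod1_mid (may be absent)
- clip1 (a point): farthest from the robot of four fork clips side by side on the tray, 48 mm apart. Point: centre of a rod seated in it, 34 mm above the bench, 24 mm above the tray floor; moves with the tray. x axis along the seated rod, away from the tray handle (the tray's way in), y across the clips away from the robot, z up. Between its forks 40 mm are free for fingers, to 17 mm below the point
- clip2 (a point): next such clip. Each clip is two black forks 6 mm wide, 23 mm either side of the point along x. Each fork: a seat, a fixed prong at -y, and at +y a sprung steel jaw hinged under the seat, its sloping lip leaning over the seat. The mouth's top is 17 mm above the point. A rod pressed straight down, within 3 mm of centre, with 5 to 15 N pushes the jaw aside and it snaps back over the rod
- clip3 (a point): another such clip, as clip1 and clip2
- clip4 (a point): another such clip, as clip1 and clip2
- tray (a joint): slide of the tray out of the grey unit at the robot's right (a bench demagnetiser 124 mm deep, 208 mm wide, 64 mm high): 0 fully home, 0.122 m at its outer stop; it slides along the clips' -x direction, starts 0 to 10 mm open, sliding friction about 2 N, no spring. Only when fully out do all clips stand free of the unit's roof
- tray_handle (a point): middle of the tray's pull handle, a steel bar of 12 mm diameter, 80 mm long, level and parallel to the tray's front (along the clips' y), 40 mm above the bench, 40 mm clear of the front (centre of bar to front face); moves with the tray; axes as the clips'
- selector (a joint): turning angle of the selector on the unit's roof: 0 = off (pointer at the long mark, towards the tray handle), growing clockwise seen from above; it clicks every 30 degrees (0.5236 rad) up to 6 clicks (3.1416), springs to the nearest click when let go, needs about 0.1 N m, starts at off
- selector_grip (a point): grip point of the selector's bar-shaped knob, on its axis, 101 mm above the bench; the bar is 42 mm long along this point's x axis, 14 mm thick along its y axis, and reaches from 26 mm below to 7 mm above the point; turns with the knob. A white line on its top marks the pointer end (-x)
- start (a joint): travel of the round start button on the unit's roof: 0 up, 0.006 m right down; a spring returns it; right down takes about 5 N
- start_top (a point): middle of the top face of the start button (28 mm wide, plain grey, in a dark collar), 86 mm above the bench, 70 mm from the selector's axis on the side nearer the robot; sinks straight down as it is pressed
- jar_mid (a point): white screw jar, 50 mm wide, 66 mm high, upright; point at its centre. To be left alone
- bottle_mid (a point): small dropper bottle, 34 mm wide, 102 mm high, upright; point at its centre. To be left alone

How it is judged:
On the way, in this order (a step that is already met when the one before it is completed fails the run):
1. the tray is pulled out to its stop, nothing set on the selector yet (value of joint tray above 0.116 m and value of joint selector below 0.2 rad), for 0.2 s.
2. with the tray out, every rod is seated in a fork clip (((z of rod1_mid in the frame of clip1 between -0.003 and 0.003 m and y of rod1_mid in the frame of clip1 between -0.004 and 0.004 m and x of rod1_mid in the frame of clip1 between -0.011 and 0.011 m and angle between the x axis of rod1_mid and the x axis of clip1, either way round below 0.1 rad) or (z of rod1_mid in the frame of clip2 between -0.003 and 0.003 m and y of rod1_mid in the frame of clip2 between -0.004 and 0.004 m and x of rod1_mid in the frame of clip2 between -0.011 and 0.011 m and angle between the x axis of rod1_mid and the x axis of clip2, either way round below 0.1 rad) or (z of rod1_mid in the frame of clip3 between -0.003 and 0.003 m and y of rod1_mid in the frame of clip3 between -0.004 and 0.004 m and x of rod1_mid in the frame of clip3 between -0.011 and 0.011 m and angle between the x axis of rod1_mid and the x axis of clip3, either way round below 0.1 rad) or (z of rod1_mid in the frame of clip4 between -0.003 and 0.003 m and y of rod1_mid in the frame of clip4 between -0.004 and 0.004 m and x of rod1_mid in the frame of clip4 between -0.011 and 0.011 m and angle between the x axis of rod1_mid and the x axis of clip4, either way round below 0.1 rad)) and ((z of rod2_mid in the frame of clip1 between -0.003 and 0.003 m and y of rod2_mid in the frame of clip1 between -0.004 and 0.004 m and x of rod2_mid in the frame of clip1 between -0.011 and 0.011 m and angle between the x axis of rod2_mid and the x axis of clip1, either way round below 0.1 rad) or (z of rod2_mid in the frame of clip2 between -0.003 and 0.003 m and y of rod2_mid in the frame of clip2 between -0.004 and 0.004 m and x of rod2_mid in the frame of clip2 between -0.011 and 0.011 m and angle between the x axis of rod2_mid and the x axis of clip2, either way round below 0.1 rad) or (z of rod2_mid in the frame of clip3 between -0.003 and 0.003 m and y of rod2_mid in the frame of clip3 between -0.004 and 0.004 m and x of rod2_mid in the frame of clip3 between -0.011 and 0.011 m and angle between the x axis of rod2_mid and the x axis of clip3, either way round below 0.1 rad) or (z of rod2_mid in the frame of clip4 between -0.003 and 0.003 m and y of rod2_mid in the frame of clip4 between -0.004 and 0.004 m and x of rod2_mid in the frame of clip4 between -0.011 and 0.011 m and angle between the x axis of rod2_mid and the x axis of clip4, either way round below 0.1 rad)) and ((z of rod3_mid in the frame of clip1 between -0.003 and 0.003 m and y of rod3_mid in the frame of clip1 between -0.004 and 0.004 m and x of rod3_mid in the frame of clip1 between -0.011 and 0.011 m and angle between the x axis of rod3_mid and the x axis of clip1, either way round below 0.1 rad) or (z of rod3_mid in the frame of clip2 between -0.003 and 0.003 m and y of rod3_mid in the frame of clip2 between -0.004 and 0.004 m and x of rod3_mid in the frame of clip2 between -0.011 and 0.011 m and angle between the x axis of rod3_mid and the x axis of clip2, either way round below 0.1 rad) or (z of rod3_mid in the frame of clip3 between -0.003 and 0.003 m and y of rod3_mid in the frame of clip3 between -0.004 and 0.004 m and x of rod3_mid in the frame of clip3 between -0.011 and 0.011 m and angle between the x axis of rod3_mid and the x axis of clip3, either way round below 0.1 rad) or (z of rod3_mid in the frame of clip4 between -0.003 and 0.003 m and y of rod3_mid in the frame of clip4 between -0.004 and 0.004 m and x of rod3_mid in the frame of clip4 between -0.011 and 0.011 m and angle between the x axis of rod3_mid and the x axis of clip4, either way round below 0.1 rad)) and ((z of rod4_mid in the frame of clip1 between -0.003 and 0.003 m and y of rod4_mid in the frame of clip1 between -0.004 and 0.004 m and x of rod4_mid in the frame of clip1 between -0.011 and 0.011 m and angle between the x axis of rod4_mid and the x axis of clip1, either way round below 0.1 rad) or (z of rod4_mid in the frame of clip2 between -0.003 and 0.003 m and y of rod4_mid in the frame of clip2 between -0.004 and 0.004 m and x of rod4_mid in the frame of clip2 between -0.011 and 0.011 m and angle between the x axis of rod4_mid and the x axis of clip2, either way round below 0.1 rad) or (z of rod4_mid in the frame of clip3 between -0.003 and 0.003 m and y of rod4_mid in the frame of clip3 between -0.004 and 0.004 m and x of rod4_mid in the frame of clip3 between -0.011 and 0.011 m and angle between the x axis of rod4_mid and the x axis of clip3, either way round below 0.1 rad) or (z of rod4_mid in the frame of clip4 between -0.003 and 0.003 m and y of rod4_mid in the frame of clip4 between -0.004 and 0.004 m and x of rod4_mid in the frame of clip4 between -0.011 and 0.011 m and angle between the x axis of rod4_mid and the x axis of clip4, either way round below 0.1 rad)) and value of joint tray above 0.1 m), for 0.2 s.
3. the tray with its rods is pushed fully home (((z of rod1_mid in the frame of clip1 between -0.003 and 0.003 m and y of rod1_mid in the frame of clip1 between -0.004 and 0.004 m and x of rod1_mid in the frame of clip1 between -0.011 and 0.011 m and angle between the x axis of rod1_mid and the x axis of clip1, either way round below 0.1 rad) or (z of rod1_mid in the frame of clip2 between -0.003 and 0.003 m and y of rod1_mid in the frame of clip2 between -0.004 and 0.004 m and x of rod1_mid in the frame of clip2 between -0.011 and 0.011 m and angle between the x axis of rod1_mid and the x axis of clip2, either way round below 0.1 rad) or (z of rod1_mid in the frame of clip3 between -0.003 and 0.003 m and y of rod1_mid in the frame of clip3 between -0.004 and 0.004 m and x of rod1_mid in the frame of clip3 between -0.011 and 0.011 m and angle between the x axis of rod1_mid and the x axis of clip3, either way round below 0.1 rad) or (z of rod1_mid in the frame of clip4 between -0.003 and 0.003 m and y of rod1_mid in the frame of clip4 between -0.004 and 0.004 m and x of rod1_mid in the frame of clip4 between -0.011 and 0.011 m and angle between the x axis of rod1_mid and the x axis of clip4, either way round below 0.1 rad)) and ((z of rod2_mid in the frame of clip1 between -0.003 and 0.003 m and y of rod2_mid in the frame of clip1 between -0.004 and 0.004 m and x of rod2_mid in the frame of clip1 between -0.011 and 0.011 m and angle between the x axis of rod2_mid and the x axis of clip1, either way round below 0.1 rad) or (z of rod2_mid in the frame of clip2 between -0.003 and 0.003 m and y of rod2_mid in the frame of clip2 between -0.004 and 0.004 m and x of rod2_mid in the frame of clip2 between -0.011 and 0.011 m and angle between the x axis of rod2_mid and the x axis of clip2, either way round below 0.1 rad) or (z of rod2_mid in the frame of clip3 between -0.003 and 0.003 m and y of rod2_mid in the frame of clip3 between -0.004 and 0.004 m and x of rod2_mid in the frame of clip3 between -0.011 and 0.011 m and angle between the x axis of rod2_mid and the x axis of clip3, either way round below 0.1 rad) or (z of rod2_mid in the frame of clip4 between -0.003 and 0.003 m and y of rod2_mid in the frame of clip4 between -0.004 and 0.004 m and x of rod2_mid in the frame of clip4 between -0.011 and 0.011 m and angle between the x axis of rod2_mid and the x axis of clip4, either way round below 0.1 rad)) and ((z of rod3_mid in the frame of clip1 between -0.003 and 0.003 m and y of rod3_mid in the frame of clip1 between -0.004 and 0.004 m and x of rod3_mid in the frame of clip1 between -0.011 and 0.011 m and angle between the x axis of rod3_mid and the x axis of clip1, either way round below 0.1 rad) or (z of rod3_mid in the frame of clip2 between -0.003 and 0.003 m and y of rod3_mid in the frame of clip2 between -0.004 and 0.004 m and x of rod3_mid in the frame of clip2 between -0.011 and 0.011 m and angle between the x axis of rod3_mid and the x axis of clip2, either way round below 0.1 rad) or (z of rod3_mid in the frame of clip3 between -0.003 and 0.003 m and y of rod3_mid in the frame of clip3 between -0.004 and 0.004 m and x of rod3_mid in the frame of clip3 between -0.011 and 0.011 m and angle between the x axis of rod3_mid and the x axis of clip3, either way round below 0.1 rad) or (z of rod3_mid in the frame of clip4 between -0.003 and 0.003 m and y of rod3_mid in the frame of clip4 between -0.004 and 0.004 m and x of rod3_mid in the frame of clip4 between -0.011 and 0.011 m and angle between the x axis of rod3_mid and the x axis of clip4, either way round below 0.1 rad)) and ((z of rod4_mid in the frame of clip1 between -0.003 and 0.003 m and y of rod4_mid in the frame of clip1 between -0.004 and 0.004 m and x of rod4_mid in the frame of clip1 between -0.011 and 0.011 m and angle between the x axis of rod4_mid and the x axis of clip1, either way round below 0.1 rad) or (z of rod4_mid in the frame of clip2 between -0.003 and 0.003 m and y of rod4_mid in the frame of clip2 between -0.004 and 0.004 m and x of rod4_mid in the frame of clip2 between -0.011 and 0.011 m and angle between the x axis of rod4_mid and the x axis of clip2, either way round below 0.1 rad) or (z of rod4_mid in the frame of clip3 between -0.003 and 0.003 m and y of rod4_mid in the frame of clip3 between -0.004 and 0.004 m and x of rod4_mid in the frame of clip3 between -0.011 and 0.011 m and angle between the x axis of rod4_mid and the x axis of clip3, either way round below 0.1 rad) or (z of rod4_mid in the frame of clip4 between -0.003 and 0.003 m and y of rod4_mid in the frame of clip4 between -0.004 and 0.004 m and x of rod4_mid in the frame of clip4 between -0.011 and 0.011 m and angle between the x axis of rod4_mid and the x axis of clip4, either way round below 0.1 rad)) and value of joint tray below 0.004 m), for 0.2 s.
4. the selector is turned one click for each rod ((((height (world z) of rod1_mid above -9 m or value of joint selector above 99 rad) and (height (world z) of rod2_mid above -9 m or value of joint selector above 99 rad) and (height (world z) of rod3_mid above -9 m or value of joint selector above 99 rad) and (height (world z) of rod4_mid below -9 m and value of joint selector above -99 rad) and value of joint selector between 1.451 and 1.691 rad) or ((height (world z) of rod1_mid above -9 m or value of joint selector above 99 rad) and (height (world z) of rod2_mid above -9 m or value of joint selector above 99 rad) and (height (world z) of rod3_mid below -9 m and value of joint selector above -99 rad) and (height (world z) of rod4_mid above -9 m or value of joint selector above 99 rad) and value of joint selector between 1.451 and 1.691 rad) or ((height (world z) of rod1_mid above -9 m or value of joint selector above 99 rad) and (height (world z) of rod2_mid below -9 m and value of joint selector above -99 rad) and (height (world z) of rod3_mid above -9 m or value of joint selector above 99 rad) and (height (world z) of rod4_mid above -9 m or value of joint selector above 99 rad) and value of joint selector between 1.451 and 1.691 rad) or ((height (world z) of rod1_mid below -9 m and value of joint selector above -99 rad) and (height (world z) of rod2_mid above -9 m or value of joint selector above 99 rad) and (height (world z) of rod3_mid above -9 m or value of joint selector above 99 rad) and (height (world z) of rod4_mid above -9 m or value of joint selector above 99 rad) and value of joint selector between 1.451 and 1.691 rad) or ((height (world z) of rod1_mid above -9 m or value of joint selector above 99 rad) and (height (world z) of rod2_mid above -9 m or value of joint selector above 99 rad) and (height (world z) of rod3_mid above -9 m or value of joint selector above 99 rad) and (height (world z) of rod4_mid above -9 m or value of joint selector above 99 rad) and value of joint selector between 1.974 and 2.214 rad)) and value of joint tray below 0.004 m), for 0.3 s.
5. the start button is pressed right down (all of step 4 and value of joint start above 0.0045 m), for 0.05 s.
At the end, for the whole second after the job is handed in: Each rod is in a clip of its own (its centre within 3 mm in height, 4 mm across, 11 mm along of the clip's point; parallel within 0.1 rad), the tray home within 4 mm, the selector within 0.12 rad of as many 30-degree clicks as there are rods, the start button up again after its press (all of step 4 and ((z of rod1_mid in the frame of clip1 between -0.003 and 0.003 m and y of rod1_mid in the frame of clip1 between -0.004 and 0.004 m and x of rod1_mid in the frame of clip1 between -0.011 and 0.011 m and angle between the x axis of rod1_mid and the x axis of clip1, either way round below 0.1 rad) or (z of rod1_mid in the frame of clip2 between -0.003 and 0.003 m and y of rod1_mid in the frame of clip2 between -0.004 and 0.004 m and x of rod1_mid in the frame of clip2 between -0.011 and 0.011 m and angle between the x axis of rod1_mid and the x axis of clip2, either way round below 0.1 rad) or (z of rod1_mid in the frame of clip3 between -0.003 and 0.003 m and y of rod1_mid in the frame of clip3 between -0.004 and 0.004 m and x of rod1_mid in the frame of clip3 between -0.011 and 0.011 m and angle between the x axis of rod1_mid and the x axis of clip3, either way round below 0.1 rad) or (z of rod1_mid in the frame of clip4 between -0.003 and 0.003 m and y of rod1_mid in the frame of clip4 between -0.004 and 0.004 m and x of rod1_mid in the frame of clip4 between -0.011 and 0.011 m and angle between the x axis of rod1_mid and the x axis of clip4, either way round below 0.1 rad)) and ((z of rod2_mid in the frame of clip1 between -0.003 and 0.003 m and y of rod2_mid in the frame of clip1 between -0.004 and 0.004 m and x of rod2_mid in the frame of clip1 between -0.011 and 0.011 m and angle between the x axis of rod2_mid and the x axis of clip1, either way round below 0.1 rad) or (z of rod2_mid in the frame of clip2 between -0.003 and 0.003 m and y of rod2_mid in the frame of clip2 between -0.004 and 0.004 m and x of rod2_mid in the frame of clip2 between -0.011 and 0.011 m and angle between the x axis of rod2_mid and the x axis of clip2, either way round below 0.1 rad) or (z of rod2_mid in the frame of clip3 between -0.003 and 0.003 m and y of rod2_mid in the frame of clip3 between -0.004 and 0.004 m and x of rod2_mid in the frame of clip3 between -0.011 and 0.011 m and angle between the x axis of rod2_mid and the x axis of clip3, either way round below 0.1 rad) or (z of rod2_mid in the frame of clip4 between -0.003 and 0.003 m and y of rod2_mid in the frame of clip4 between -0.004 and 0.004 m and x of rod2_mid in the frame of clip4 between -0.011 and 0.011 m and angle between the x axis of rod2_mid and the x axis of clip4, either way round below 0.1 rad)) and ((z of rod3_mid in the frame of clip1 between -0.003 and 0.003 m and y of rod3_mid in the frame of clip1 between -0.004 and 0.004 m and x of rod3_mid in the frame of clip1 between -0.011 and 0.011 m and angle between the x axis of rod3_mid and the x axis of clip1, either way round below 0.1 rad) or (z of rod3_mid in the frame of clip2 between -0.003 and 0.003 m and y of rod3_mid in the frame of clip2 between -0.004 and 0.004 m and x of rod3_mid in the frame of clip2 between -0.011 and 0.011 m and angle between the x axis of rod3_mid and the x axis of clip2, either way round below 0.1 rad) or (z of rod3_mid in the frame of clip3 between -0.003 and 0.003 m and y of rod3_mid in the frame of clip3 between -0.004 and 0.004 m and x of rod3_mid in the frame of clip3 between -0.011 and 0.011 m and angle between the x axis of rod3_mid and the x axis of clip3, either way round below 0.1 rad) or (z of rod3_mid in the frame of clip4 between -0.003 and 0.003 m and y of rod3_mid in the frame of clip4 between -0.004 and 0.004 m and x of rod3_mid in the frame of clip4 between -0.011 and 0.011 m and angle between the x axis of rod3_mid and the x axis of clip4, either way round below 0.1 rad)) and ((z of rod4_mid in the frame of clip1 between -0.003 and 0.003 m and y of rod4_mid in the frame of clip1 between -0.004 and 0.004 m and x of rod4_mid in the frame of clip1 between -0.011 and 0.011 m and angle between the x axis of rod4_mid and the x axis of clip1, either way round below 0.1 rad) or (z of rod4_mid in the frame of clip2 between -0.003 and 0.003 m and y of rod4_mid in the frame of clip2 between -0.004 and 0.004 m and x of rod4_mid in the frame of clip2 between -0.011 and 0.011 m and angle between the x axis of rod4_mid and the x axis of clip2, either way round below 0.1 rad) or (z of rod4_mid in the frame of clip3 between -0.003 and 0.003 m and y of rod4_mid in the frame of clip3 between -0.004 and 0.004 m and x of rod4_mid in the frame of clip3 between -0.011 and 0.011 m and angle between the x axis of rod4_mid and the x axis of clip3, either way round below 0.1 rad) or (z of rod4_mid in the frame of clip4 between -0.003 and 0.003 m and y of rod4_mid in the frame of clip4 between -0.004 and 0.004 m and x of rod4_mid in the frame of clip4 between -0.011 and 0.011 m and angle between the x axis of rod4_mid and the x axis of clip4, either way round below 0.1 rad)) and velocity of joint selector below 0.1 rad/s and value of joint start below 0.002 m); the robot touches nothing.
It fails at once if the jar is moved more than 30 mm or tipped (distance of jar_mid from where it was at the start of the episode above 0.03 m or angle between jar_mid's own z axis and vertical above 0.5 rad).
It fails at once if the dropper bottle is moved more than 30 mm or tipped (distance of bottle_mid from where it was at the start of the episode above 0.03 m or angle between bottle_mid's own z axis and vertical above 0.5 rad).
Of rod1, rod2, rod3, rod4 only 3 to 4 are there at a start; the rules pass over those that are not, and their reading is None.
At some moment in a run one of rod1, rod2, rod3, rod4 may be knocked a few centimetres aside while the robot is not near it.
Once in a run the grip may slacken for a moment while it holds something.
It also fails if it takes over 210 s, if anything falls off the work surface, if the arm or the gripper's body presses on something with over 40 N, if the wrist force passes 120 N, or if a joint passes its speed limit or range.

## Working session

There is one attempt and no reset: what is moved stays moved. The work goes in short steps, Python scripts to look and compute and a tool call to move; the robot and the scene stay as the last step left them, time stands still between calls to the robot, and variables do not carry over. Pictures are saved under pics/ and viewed, at most 14 in all, crops included, and the job is handed in when it is done.

Besides the shell and the picture viewer there is one more tool, called after ">>>" by a JSON object that holds its "fn" and its "kwargs", one argument or row to a line. play_rows: Moves the arm, as the interface text tells. Its arguments: {"type":"object","properties":{"targets":{"type":"array"},"grip":{"type":"number"},"grip_force":{"type":"number"}},"required":["targets"]}

```bash
mkdir -p pics
cat > h.py <<'E'
import numpy as np, cv2
from scipy.spatial.transform import Rotation as R
from plant import read_state, eyes, workorder
def snap(name, fn=None):
    s=read_state(); c=eyes.read_camera(name)
    if 'T_tool_cam' in c:
        T=np.eye(4); T[:3,:3]=R.from_rotvec(s['orientation']).as_matrix(); T[:3,3]=s['tool_pos']
        c['cam_to_world']=T@np.array(c['T_tool_cam'])
    c['image']=np.asarray(c['image'])
    c['f']=200/np.tan(np.radians(c['vfov'])/2)
    if fn: cv2.imwrite('pics/'+fn+'.png',c['image'][:,:,::-1])
    c['image']=c['image']; return c
def K(c): return np.array([[c['f'],0,c['cx']],[0,c['f'],c['cy']],[0,0,1.]])
def ray(c,uv):
    p=cv2.undistortPointsIter(np.array([[uv]],float),K(c),np.array([c['k1'],0,0,0.]),None,None,(3,50,1e-9))[0,0]
    M=np.array(c['cam_to_world']); d=M[:3,:3]@np.array([p[0],-p[1],-1]); return M[:3,3],d
def onz(c,uv,z):
    o,d=ray(c,uv); return o+d*(z-o[2])/d[2]
def proj(c,P):
    M=np.linalg.inv(np.array(c['cam_to_world'])); p=M[:3,:3]@np.array(P,float)+M[:3,3]
    x,y=p[0]/-p[2],-p[1]/-p[2]; r=x*x+y*y
    return np.array([c['cx']+c['f']*x*(1+c['k1']*r),c['cy']+c['f']*y*(1+c['k1']*r)])
def rel(P, rotdeg=None):
    "shift in tool axes cm from current pose to TCP target P"
    s=read_state(); Rm=R.from_rotvec(s['orientation']).as_matrix()
    return np.round(Rm.T@(np.array(P)-s['tool_pos'])*100,2)
def st():
    s=read_state(); Rm=R.from_rotvec(s['orientation']).as_matrix()
    print('t',round(s['t'],2),'tcp',np.round(s['tool_pos'],4),'toolx',np.round(Rm[:,0],3),'tooly',np.round(Rm[:,1],3),'F',np.round(s['force'],1),'op',round(s['opening'],4),'gf',s['gripper_force'])
E
python3 - <<'E'
from h import *
st()
for n in ['scene','side','wrist']:
    c=snap(n,n+'0'); print(n,c['vfov'],c['k1'],c['cx'],c['cy'],np.round(c['cam_to_world'],3).tolist())
E
```

```text
t 0.0 tcp [ 0.246  -0.5466  0.2176] toolx [0.912 0.41  0.   ] tooly [ 0.41  -0.912 -0.002] F [-0.2  0.3 -0.5] op 0.0929 gf 0.0
scene 54.64589002603085 -0.0427971929493849 319.0221175604916 206.5863083542072 [[0.451, 0.509, -0.734, -0.326], [-0.893, 0.265, -0.365, -0.445], [0.009, 0.819, 0.574, 0.707], [0.0, 0.0, 0.0, 1.0]]
side 51.6498624896475 -0.019099182265119762 319.5015205889785 202.4688064109895 [[-0.973, 0.103, -0.205, 0.259], [-0.229, -0.411, 0.882, 0.866], [0.006, 0.906, 0.424, 0.526], [0.0, 0.0, 0.0, 1.0]]
wrist 69.59283194617637 0.001606472285752972 322.40338741361717 198.40064991996658 [[0.41, 0.876, 0.254, 0.317], [-0.912, 0.395, 0.112, -0.517], [-0.002, -0.277, 0.961, 0.383], [0.0, 0.0, 0.0, 1.0]]
```

View pics/scene0.png

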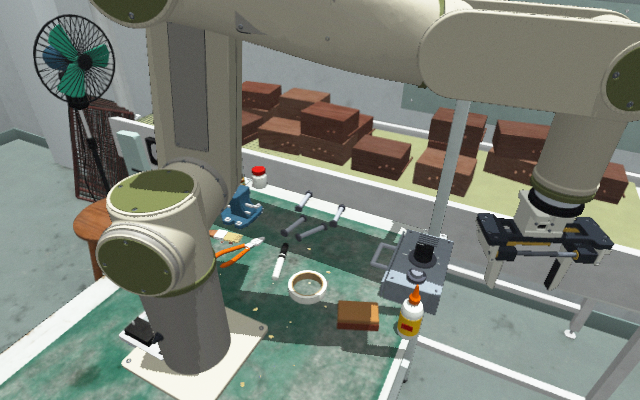

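View pics/side0.png

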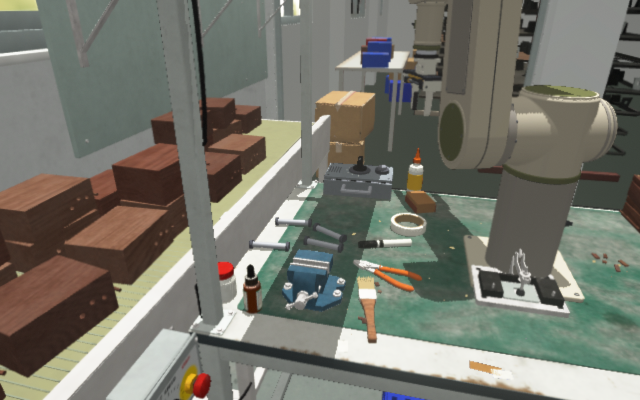

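View pics/wrist0.png

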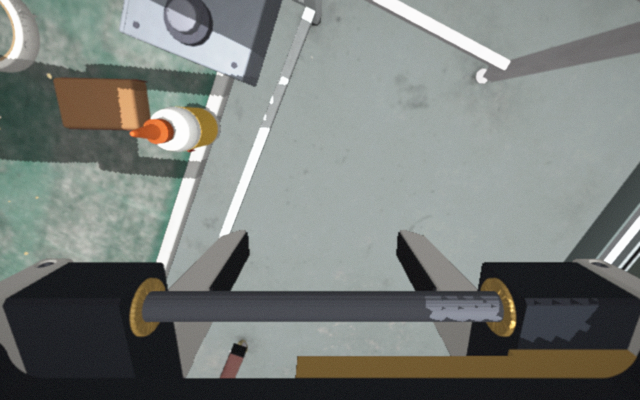

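The scene view shows four rods (scene px ~ (303,201), (338,214), (293,226), (312,231); side px (290,222), (328,232), (268,245), (322,244)). The unit is at (415,265) with its handle at (383,256). The jar and bottle stand well away at side px (225,285) and (252,290).

Run:
```python
from h import *
a=snap('scene');b=snap('side')
for n,u,v in [('r1',(303,201),(290,222)),('r2',(338,214),(328,232)),('r3',(293,226),(268,245)),('r4',(312,231),(322,244))]:
    print(n,np.round(onz(a,u,.011),3),np.round(onz(b,v,.011),3))
print('handle',onz(a,(383,256),.04),onz(b,(355,189),.04))
print('sel',onz(a,(424,242),.108),onz(b,(360,157),.108));print('start',onz(a,(417,273),.086),onz(b,(383,166),.086))
for n,i,x0,y0,x1,y1 in [('sc',a,260,170,460,320),('si',b,230,140,430,290)]:
    cv2.imwrite(f'pics/{n}c.png',cv2.resize(i['image'][y0:y1,x0:x1,::-1],(800,600),interpolation=cv2.INTER_CUBIC))
```

```text
r1 [0.569 0.057 0.011] [ 0.556 -0.068  0.011]
r2 [ 0.556 -0.072  0.011] [ 0.446 -0.039  0.011]
r3 [0.441 0.021 0.011] [0.573 0.059 0.011]
r4 [ 0.446 -0.04   0.011] [0.448 0.023 0.011]
handle [ 0.40677925 -0.26457434  0.04      ] [ 0.41275062 -0.2647272   0.04      ]
sel [ 0.42464867 -0.35465511  0.108     ] [ 0.41501823 -0.36273451  0.108     ]
start [ 0.33731405 -0.36456254  0.086     ] [ 0.34141551 -0.35919424  0.086     ]
```

View pics/scc.png

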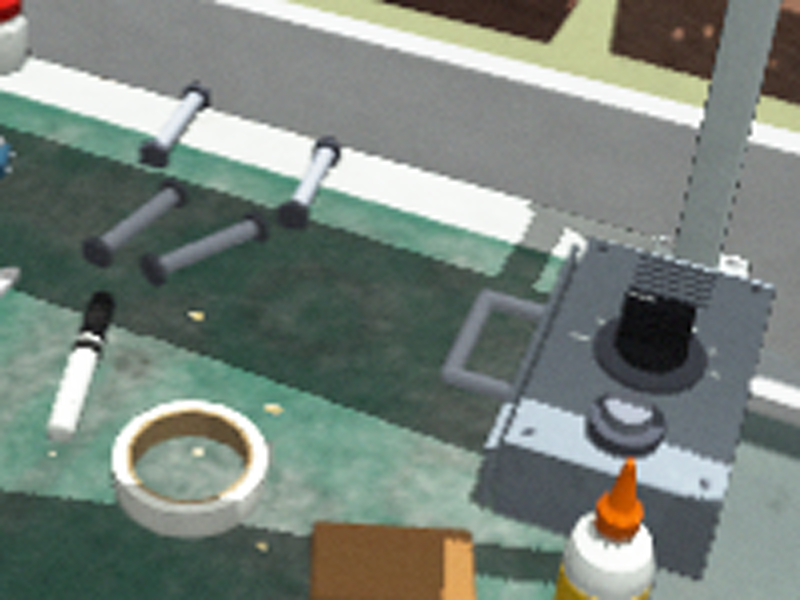

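>>> {"fn": "play_rows", "kwargs": {
  "targets": [3.5,-2.1,-1.1,-7,7,-4.2,-2.2,-14,10.5,-6.3,-3.2,-21,14,-8.4,-4.2,-28,17.5,-10.5,-5.2,-35,21,-12.6,-6.2,-42,24.5,-14.7,-7.2,-49,27.7,-16.8,-8.2,-56]
}}

```text
t: 0.92
tool_pos: [0.4301, -0.2792, 0.3009]
orientation: [2.397, 2.031, 0.0]
force: [0.6, 0.1, 1.0]
opening: 0.0932
gripper_force: 0.0
```

>>> {"fn": "play_rows", "kwargs": {
  "targets": [0,0,0,-7,0,0,0,-9.8,0,0,0,-9.8,0,0,0,-9.8]
}}

```text
t: 1.25
tool_pos: [0.4294, -0.2809, 0.3003]
orientation: [-2.223, -2.22, 0.0]
force: [-0.6, -0.9, -0.1]
opening: 0.093
gripper_force: 0.0
```

Run:
```python
from h import *
st(); c=snap('wrist','w1')
for P in [(.41,-.265,.04),(.42,-.36,.108),(.34,-.36,.086)]: print(proj(c,P))
```

```text
t 1.25 tcp [ 0.4294 -0.2809  0.3003] toolx [0.001 1.    0.   ] tooly [ 1.    -0.001 -0.   ] F [-0.6 -0.9 -0.1] op 0.093 gf 0.0
[309.26450331 157.59106813]
[315.51151213 235.4728947 ]
[259.37291249 229.3269622 ]
```

View pics/w1.png

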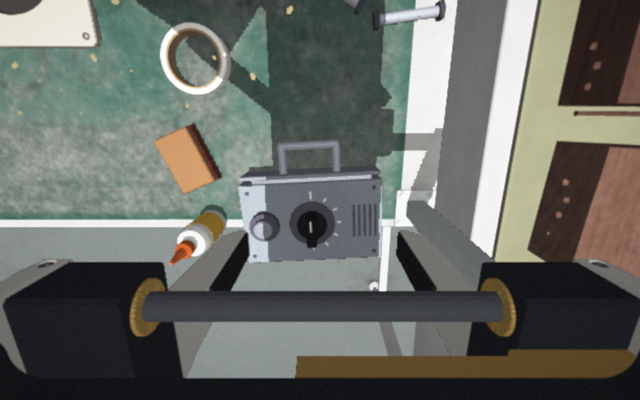

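The unit lies squarely in view: handle bar (280,146)–(338,142), selector at (311,227) with its white pointer up (off), start button at (264,226). Rod A's at top right (409,15).

Run:
```python
from h import *
c=snap('wrist')
g=c['image'][125:280,225:400,::-1]
cv2.imwrite('pics/w1c.png',cv2.resize(g,None,fx=3.8,fy=3.8,interpolation=cv2.INTER_CUBIC))
for n,u,z in [('hl',(280,146),.04),('hr',(338,142.5),.04),('sel',(311,227),.108),('start',(264,225),.086)]: print(n,np.round(onz(c,u,z),4))
```

```text
hl [ 0.3672 -0.2481  0.04  ]
hr [ 0.4519 -0.2433  0.04  ]
sel [ 0.4138 -0.3479  0.108 ]
start [ 0.3466 -0.3535  0.086 ]
```

View pics/w1c.png

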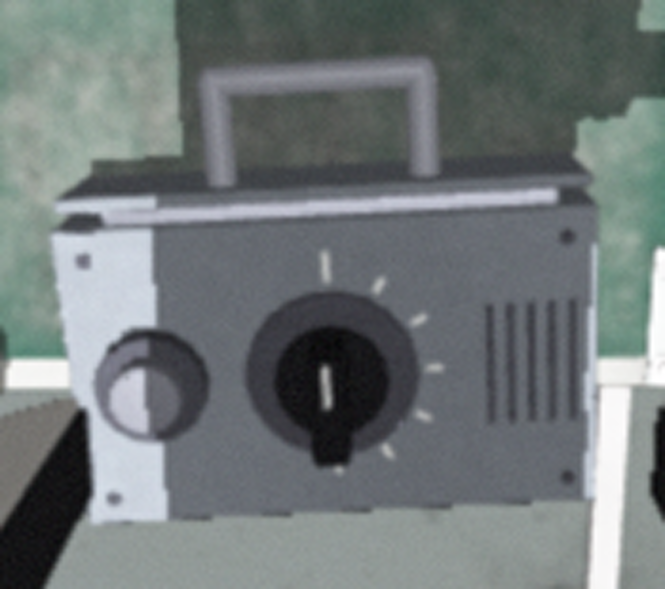

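Run:
```python
from h import *
c=snap('wrist')
px=lambda u,v:(225+u/3.8,125+v/3.8)
for n,u,z in [('hl',px(212,83),.04),('hr',px(427,68),.04),('selend',px(328,408),.108),('linetop',px(324,365),.108),('dial',px(332,372),.068),('start',px(143,401),.086),('FL',px(55,232),.064),('FR',px(597,205),.064),('BL',px(92,522),.064),('BR',px(595,497),.064)]: print(n,np.round(onz(c,u,z),4))
```

```text
hl [ 0.3682 -0.2495  0.04  ]
hr [ 0.4509 -0.244   0.04  ]
selend [ 0.414  -0.3558  0.108 ]
linetop [ 0.4128 -0.3397  0.108 ]
dial [ 0.414  -0.3576  0.068 ]
start [ 0.3441 -0.3621  0.086 ]
FL [ 0.3101 -0.3025  0.064 ]
FR [ 0.514  -0.2926  0.064 ]
BL [ 0.3152 -0.4242  0.064 ]
BR [ 0.5198 -0.4135  0.064 ]
```

>>> {"fn": "play_rows", "kwargs": {
  "targets": [1.2,-1.9,4,-3.1,1.2,-1.9,8,-3.1,1.2,-1.9,12,-3.1,1.2,-1.9,16,-3.1,1.2,-1.9,19,-3.1,1.2,-1.9,19,-3.1],
  "grip": 0
}}

```text
t: 1.9
tool_pos: [0.4058, -0.2661, 0.103]
orientation: [-2.154, -2.27, 0.001]
force: [-1.1, -0.0, -1.6]
opening: 0.0575
gripper_force: 0.0
```

Run:
```python
from h import *
st()
```

```text
t 1.9 tcp [ 0.4058 -0.2661  0.103 ] toolx [-0.052  0.999  0.008] tooly [ 0.999  0.052 -0.009] F [-1.1 -0.  -1.6] op 0.0575 gf 0.0
```

>>> {"fn": "play_rows", "kwargs": {
  "targets": [0,0,0,0,0,0,0,0,0,0,0,0,0,0,0,0,0,0,0,0]
}}

```text
t: 2.32
tool_pos: [0.4116, -0.27, 0.1126]
orientation: [2.158, 2.279, 0.0]
force: [0.5, 0.4, -0.0]
opening: 0.0239
gripper_force: 0.0
```

Run:
```python
from h import *
st(); print(rel((.411,-.269,.026)))
```

```text
t 2.32 tcp [ 0.4116 -0.27    0.1126] toolx [-0.054  0.999 -0.002] tooly [0.999 0.054 0.003] F [ 0.5  0.4 -0. ] op 0.0239 gf 0.0
[ 0.12 -0.07  8.65]
```

>>> {"fn": "play_rows", "kwargs": {
  "targets": [0.1,0,0,0,0.1,0,1,0,0.1,0,3,0,0.1,0,5,0,0.1,0,7,0,0.1,0,8.6,0,0.1,0,8.6,0,0.1,0,8.6,0]
}}

```text
t: 2.98
tool_pos: [0.4093, -0.2671, 0.0232]
orientation: [-2.158, -2.279, 0.0]
force: [0.4, 0.6, 0.6]
opening: 0.0004
gripper_force: 0.0
```

>>> {"fn": "play_rows", "kwargs": {
  "targets": [1.5,0,0,0,3,0,0,0,4.5,0,0,0,6,0,0,0,7.5,0,0,0,9,0,0,0,10.5,0,0,0,11.5,0,0,0]
}}

```text
t: 3.65
tool_pos: [0.405, -0.1518, 0.0257]
orientation: [2.157, 2.28, 0.002]
force: [1.0, -3.0, 0.1]
opening: 0.0004
gripper_force: 1.4
```

>>> {"fn": "play_rows", "kwargs": {
  "targets": [0.4,0,0,0,0.8,0,0,0,1.2,0,0,0,1.2,0,0,0]
}}

```text
t: 3.98
tool_pos: [0.4042, -0.1427, 0.0253]
orientation: [2.157, 2.279, -0.002]
force: [-0.6, -8.5, 2.5]
opening: 0.0006
gripper_force: 4.1
```

>>> {"fn": "play_rows", "kwargs": {
  "targets": [0.3,0,0,0,0.6,0,0,0,0.6,0,0,0,0.6,0,0,0]
}}

```text
t: 4.32
tool_pos: [0.4043, -0.1424, 0.0256]
orientation: [2.153, 2.273, -0.011]
force: [0.9, -37.4, -12.0]
opening: 0.0004
gripper_force: 18.7
```

Run:
```python
from h import *
st()
```

```text
t 4.32 tcp [ 0.4043 -0.1424  0.0256] toolx [-0.054  0.998 -0.013] tooly [0.999 0.054 0.002] F [  0.9 -37.4 -12. ] op 0.0004 gf 18.722955286502838
```

>>> {"fn": "play_rows", "kwargs": {
  "targets": [-1.4,0,0,0,-1.4,0,0,0,-1.4,0,-3,0,-1.4,0,-7,0,-1.4,1,-11,0,-1.4,3,-15,0,0,4,-19,0,1,4.5,-23,0],
  "grip": 6
}}

```text
t: 4.98
tool_pos: [0.4471, -0.123, 0.2514]
orientation: [-2.16, -2.279, -0.001]
force: [1.7, -0.2, 0.3]
opening: 0.0489
gripper_force: 0.0
```

>>> {"fn": "play_rows", "kwargs": {
  "targets": [1.5,0,-3,0,2.5,0,-5,0,2.5,0,-5,0,2.5,0,-5,0,2.5,0,-5,0]
}}

```text
t: 5.4
tool_pos: [0.4451, -0.0988, 0.2988]
orientation: [-2.159, -2.28, 0.001]
force: [-0.0, 0.3, -0.0]
opening: 0.0598
gripper_force: 0.0
```

Run:
```python
from h import *
st(); c=snap('wrist','w2')
```

```text
t 5.4 tcp [ 0.4451 -0.0988  0.2988] toolx [-0.055  0.999  0.001] tooly [ 0.999  0.055 -0.002] F [-0.   0.3 -0. ] op 0.0598 gf 0.0
```

View pics/w2.png

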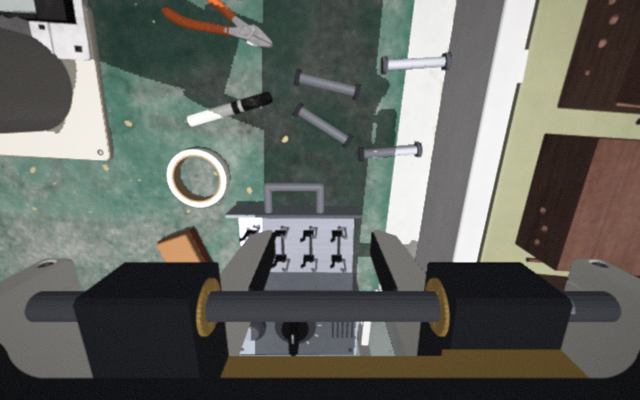

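Four rods (C ~(417,63), D ~(328,83), B ~(323,125), A ~(390,152)) lie roughly along world x; the tray is out with forks at columns ~245–340, rows 232–265. I'll take one closer look at the clips.

>>> {"fn": "play_rows", "kwargs": {
  "targets": [-3,-0.3,2,0,-6,-0.6,4,0,-9,-0.9,6,0,-12,-1.2,8,0,-13,-1.5,9.5,0,-13,-1.5,9.5,0,-13,-1.5,9.5,0],
  "grip": 9.3
}}

```text
t: 6.03
tool_pos: [0.436, -0.2293, 0.2026]
orientation: [-2.159, -2.275, 0.001]
force: [-0.1, 0.4, -0.2]
opening: 0.0932
gripper_force: 0.0
```

Run:
```python
from h import *
st(); c=snap('wrist','w3')
g=c['image'][120:270,220:420,::-1]
cv2.imwrite('pics/w3c.png',cv2.resize(g,(800,600),interpolation=cv2.INTER_CUBIC))
```

```text
t 6.03 tcp [ 0.436  -0.2293  0.2026] toolx [-0.052  0.999  0.003] tooly [ 0.999  0.052 -0.004] F [-0.1  0.4 -0.2] op 0.0932 gf 0.0
```

View pics/w3c.png

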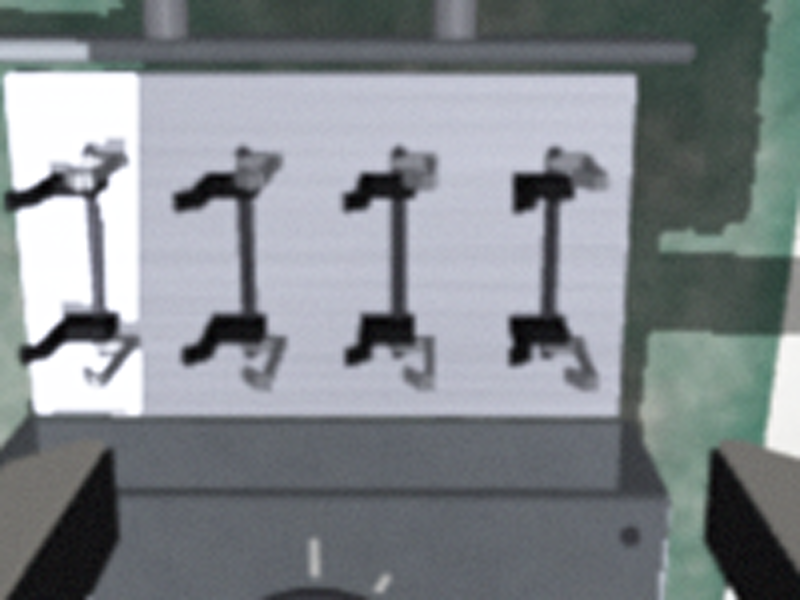

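Run:
```python
from h import *
c=snap('wrist')
px=lambda u,v:(220+u/4,120+v/4)
u=np.array([np.cos(np.radians(3.0)),np.sin(np.radians(3.0))]); v=np.array([-u[1],u[0]])
def sh(n,p,z):
    P=onz(c,px(*p),z); print(n,z,np.round(P,4),'lat',round(P[:2]@u,4),'long',round(P[:2]@v,4))
for z in (.01,.014,.02):
    for i,p in enumerate([(96,250),(248,250),(398,250),(550,250)]): sh('bar%d'%i,p,z)
for n,p in [('TL',(6,75)),('TR',(637,75)),('TbL',(33,415)),('TbR',(621,415))]: sh(n,p,.01)
for n,p in [('s3f',(385,186)),('s3b',(386,328)),('s4f',(545,186)),('s4b',(538,328)),('s2f',(228,186)),('s2b',(240,328))]: sh(n,p,.027)
sh('postL',(166,20),.04);sh('postR',(456,20),.04)
for n,P in [('hl',(.3682,-.2495)),('hr',(.4509,-.244)),('sel',(.414,-.357)),('FL',(.3101,-.3025)),('FR',(.514,-.2926)),('BL',(.3152,-.4242)),('BR',(.5198,-.4135))]: print(n,np.round([np.array(P)@u,np.array(P)@v],4))
```

```text
bar0 0.01 [ 0.3367 -0.2408  0.01  ] lat 0.3237 long -0.2581
bar1 0.01 [ 0.3853 -0.2382  0.01  ] lat 0.3723 long -0.2581
bar2 0.01 [ 0.4332 -0.2357  0.01  ] lat 0.4203 long -0.258
bar3 0.01 [ 0.4818 -0.233   0.01  ] lat 0.4689 long -0.2579
bar0 0.014 [ 0.3378 -0.2399  0.014 ] lat 0.3248 long -0.2572
bar1 0.014 [ 0.3858 -0.2373  0.014 ] lat 0.3729 long -0.2572
bar2 0.014 [ 0.4332 -0.2347  0.014 ] lat 0.4203 long -0.2571
bar3 0.014 [ 0.4812 -0.2322  0.014 ] lat 0.4684 long -0.257
bar0 0.02 [ 0.3394 -0.2384  0.02  ] lat 0.3265 long -0.2558
bar1 0.02 [ 0.3866 -0.2359  0.02  ] lat 0.3737 long -0.2558
bar2 0.02 [ 0.4332 -0.2334  0.02  ] lat 0.4204 long -0.2557
bar3 0.02 [ 0.4804 -0.2308  0.02  ] lat 0.4677 long -0.2557
TL 0.01 [ 0.3104 -0.1872  0.01  ] lat 0.3001 long -0.2032
TR 0.01 [ 0.5036 -0.1768  0.01  ] lat 0.4937 long -0.203
TbL 0.01 [ 0.3145 -0.2985  0.01  ] lat 0.2985 long -0.3145
TbR 0.01 [ 0.5103 -0.2879  0.01  ] lat 0.4945 long -0.3142
s3f 0.027 [ 0.4283 -0.2123  0.027 ] lat 0.4166 long -0.2345
s3b 0.027 [ 0.4307 -0.2568  0.027 ] lat 0.4167 long -0.279
s4f 0.027 [ 0.4763 -0.2098  0.027 ] lat 0.4646 long -0.2344
s4b 0.027 [ 0.4779 -0.2542  0.027 ] lat 0.4639 long -0.2789
s2f 0.027 [ 0.3813 -0.2149  0.027 ] lat 0.3695 long -0.2345
s2b 0.027 [ 0.3854 -0.2592  0.027 ] lat 0.3713 long -0.279
postL 0.04 [ 0.3656 -0.167   0.04  ] lat 0.3563 long -0.1859
postR 0.04 [ 0.446  -0.1627  0.04  ] lat 0.4368 long -0.1858
hl [ 0.3546 -0.2684]
hr [ 0.4375 -0.2673]
sel [ 0.3947 -0.3782]
FL [ 0.2938 -0.3183]
FR [ 0.498  -0.3191]
BL [ 0.2926 -0.4401]
BR [ 0.4974 -0.4401]
```

The clips' axle bars (crop columns 96, 248, 398, 550) are 48 mm apart and centred on the tray, handle and unit. This fits the given sizes and puts the clips at lateral 0.3966 ± 24/72 mm. Next, rod poses.

```bash
cat >> h.py <<'E'
U=np.array([np.cos(np.radians(3.0)),np.sin(np.radians(3.0))]); V=np.array([-U[1],U[0]])
CL={i+1:(.3966+.072-.048*i)*U-.257*V for i in range(4)}
def rodends(c,a,b):
    A,B=onz(c,a,.011),onz(c,b,.011); m=(A+B)/2; d=B-A
    return np.round(m,4),round(np.linalg.norm(d),4),round(np.degrees(np.arctan2(d[1],d[0])),1)
E
python3 - <<'E'
from h import *
c=snap('wrist'); T=np.eye(4); x=np.array([-.055,.9985,.001]); y=np.array([.9985,.055,-.002])
T[:3,:3]=np.c_[x,y,np.cross(x,y)]; T[:3,3]=[.4451,-.0988,.2988]
c['cam_to_world']=T@np.array(c['T_tool_cam'])
for n,a,b in [('A',(360,155),(421,150)),('B',(295,108),(350,142)),('C',(383,65),(450,61)),('D',(297,77),(359,91))]:
    print(n,rodends(c,a,b))
print(CL); st()
print(rel((.561,-.06,.25)))
E
```

```text
A (array([ 0.5497, -0.0728,  0.011 ]), np.float64(0.0953), np.float64(7.8))
B (array([ 0.4419, -0.0373,  0.011 ]), np.float64(0.0979), np.float64(-27.8))
C (array([0.5717, 0.057 , 0.011 ]), np.float64(0.0962), np.float64(6.3))
D (array([0.4464, 0.0218, 0.011 ]), np.float64(0.0932), np.float64(-8.7))
{1: array([ 0.48140814, -0.23212316]), 2: array([ 0.43347392, -0.23463529]), 3: array([ 0.38553971, -0.23714741]), 4: array([ 0.33760549, -0.23965954])}
t 6.18 tcp [ 0.4382 -0.2291  0.2059] toolx [-0.055  0.998 -0.   ] tooly [0.998 0.055 0.001] F [0.4 0.  0.2] op 0.0929 gf 0.0
[16.2 13.2 -4.4]
```

Run:
```python
from h import *
a=snap('scene');b=snap('side')
for p in [(444,238),(460,130)]:
    for q in [(308,180),(306,130)]:
        o,d=ray(a,p);o2,d2=ray(b,q)
        # intersect in xy
        t=np.linalg.solve(np.c_[d[:2],-d2[:2]],o2[:2]-o[:2]); print(p,q,o+t[0]*d,o2+t[1]*d2)
```

```text
(444, 238) (308, 180) [ 0.59006836 -0.3865073   0.01066731] [ 0.59006836 -0.3865073   0.00388998]
(444, 238) (306, 130) [ 0.59566954 -0.38614927  0.00640689] [ 0.59566954 -0.38614927  0.17587197]
(460, 130) (308, 180) [ 0.58391936 -0.36324568  0.3369711 ] [ 0.58391936 -0.36324568  0.01358616]
(460, 130) (306, 130) [ 0.589379  -0.3627547  0.334749 ] [ 0.589379   -0.3627547   0.18241371]
```

>>> {"fn": "play_rows", "kwargs": {
  "targets": [4,2,-2,7.1,8,4,-4,14.2,11,6,-4.4,21.3,14,8,-4.4,28.4,15,10,-4.4,35.5,15.8,11.2,-4.4,42.6,15.8,11.2,-4.4,49.7,15.8,11.2,-4.4,56.8]
}}

```text
t: 6.95
tool_pos: [0.5419, -0.0636, 0.2499]
orientation: [2.961, 1.047, 0.002]
force: [-0.9, -0.6, -0.1]
opening: 0.093
gripper_force: 0.0
```

>>> {"fn": "play_rows", "kwargs": {
  "targets": [0,0,2,7.1,0,0,5,14.2,0,0,8,21.3,0,0,10,28,0,0,10,28,0,0,10,28]
}}

```text
t: 7.45
tool_pos: [0.5404, -0.065, 0.149]
orientation: [-3.126, -0.311, 0.002]
force: [-0.0, 0.4, -0.0]
opening: 0.0927
gripper_force: 0.0
```

Run:
```python
from h import *
st(); c=snap('wrist','w4')
```

```text
t 7.45 tcp [ 0.5404 -0.065   0.149 ] toolx [ 0.98   0.197 -0.001] tooly [ 0.197 -0.98  -0.001] F [-0.   0.4 -0. ] op 0.0927 gf 0.0
```

View pics/w4.png

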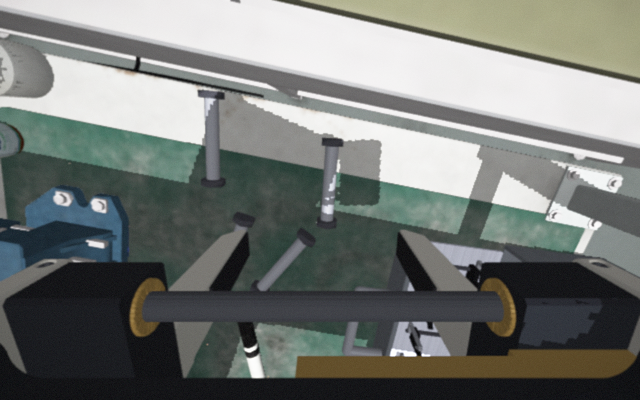

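Rod A is at (332,141)–(327,223) and C at (211,93)–(213,183); the gripper is open over A's near end.

Run:
```python
from h import *
c=snap('wrist')
for a,b in [((327.5,223),(332,141)),((213,183),(211,93))]:
    r=rodends(c,a,b); print(r)
    print(rel((*r[0][:2],.002)))
st()
```

```text
(array([ 0.5489, -0.0732,  0.011 ]), np.float64(0.0913), np.float64(8.7))
[ 0.46  0.86 14.96]
(array([0.5705, 0.0564, 0.011 ]), np.float64(0.0923), np.float64(6.6))
[  5.13 -11.43  14.95]
t 7.55 tcp [ 0.5423 -0.0656  0.1515] toolx [0.98  0.197 0.003] tooly [ 0.197 -0.98   0.001] F [ 0.4 -0.3  1.6] op 0.0931 gf 0.0
```

>>> {"fn": "play_rows", "kwargs": {
  "targets": [0.5,0.9,4,2.7,0.5,0.9,8,2.7,0.5,0.9,11,2.7,0.5,0.9,13,2.7,0.5,0.9,14.2,2.7,0.5,0.9,14.7,2.7,0.5,0.9,14.7,2.7,0.5,0.9,14.7,2.7],
  "grip": 5.5
}}

```text
t: 8.22
tool_pos: [0.5493, -0.074, 0.0042]
orientation: [3.132, 0.231, 0.005]
force: [-0.5, 0.2, 0.3]
opening: 0.0552
gripper_force: 0.0
```

>>> {"fn": "play_rows", "kwargs": {
  "targets": [0,0,0,0,0,0,0,0,0,0,0,0,0,0,0,0,0,0,0,0],
  "grip": 0.8,
  "grip_force": 50
}}

```text
t: 8.63
tool_pos: [0.5479, -0.0737, 0.0025]
orientation: [3.133, 0.23, 0.001]
force: [-0.2, -0.0, -0.6]
opening: 0.0261
gripper_force: 0.0
```

Run:
```python
from h import *
st(); print(rel((*CL[1],.10)))
```

```text
t 8.63 tcp [ 0.5479 -0.0737  0.0025] toolx [0.989 0.146 0.001] tooly [ 0.146 -0.989  0.   ] F [-0.2 -0.  -0.6] op 0.0261 gf 0.0
[-8.88 14.71 -9.75]
```

>>> {"fn": "play_rows", "kwargs": {
  "targets": [0,0,0,0,0,0,0,0,0,0,0,0,0,0,-3,0,0,0,-7,0,0,0,-10.7,0,-2,3,-10.7,-7.1,-4,6,-10.7,-14.2]
}}

```text
t: 9.3
tool_pos: [0.5201, -0.1374, 0.1127]
orientation: [3.078, 0.613, 0.009]
force: [-0.2, -0.3, -1.9]
opening: 0.0129
gripper_force: 50.0
```

Run:
```python
from h import *
st(); print(rel((*CL[1],.11)))
```

```text
t 9.3 tcp [ 0.5201 -0.1374  0.1127] toolx [0.924 0.383 0.005] tooly [ 0.383 -0.924  0.004] F [-0.2 -0.3 -1.9] op 0.0129 gf 49.99482750892639
[-7.21  7.27  0.26]
```

>>> {"fn": "play_rows", "kwargs": {
  "targets": [-2,2,0,-7.1,-4,4,0,-14.2,-6,6,0,-21.3,-7.2,7.3,0,-28.4,-7.2,7.3,0,-35.5,-7.2,7.3,0,-42.6,-7.2,7.3,0,-49.7,-7.2,7.3,0,-56.8]
}}

```text
t: 9.97
tool_pos: [0.4778, -0.2319, 0.1086]
orientation: [-2.42, -2.002, 0.001]
force: [-1.3, -0.1, -1.4]
opening: 0.0127
gripper_force: 50.0
```

>>> {"fn": "play_rows", "kwargs": {
  "targets": [0,0,0,-7,0,0,0,-13.7,0,0,0,-13.7,0,0,0,-13.7]
}}

```text
t: 10.3
tool_pos: [0.4781, -0.2316, 0.1087]
orientation: [-2.175, -2.266, 0.0]
force: [-0.3, 0.4, -2.3]
opening: 0.0127
gripper_force: 50.0
```

Run:
```python
from h import *
c=snap('wrist','w5');st(); print(rel((*CL[1],.06)))
cv2.imwrite('pics/w5c.png',cv2.resize(c['image'][60:,150:500,::-1],None,fx=1.7,fy=1.7))
for i in CL: print(proj(c,(*CL[i],.034)))
```

```text
t 10.35 tcp [ 0.4782 -0.2316  0.1088] toolx [-0.04   0.999  0.   ] tooly [ 0.999  0.04  -0.   ] F [-0.1 -1.  -1.3] op 0.013 gf 49.99195039272308
[-0.06  0.32  4.88]
[326.42810412 206.4129313 ]
[271.58943528 207.01496145]
[216.79406763 207.61745436]
[162.02286373 208.22061684]
```

View pics/w5c.png

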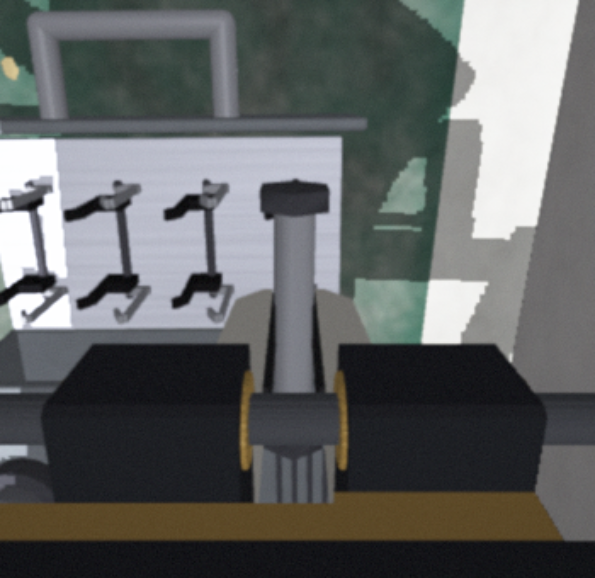

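>>> {"fn": "play_rows", "kwargs": {
  "targets": [0,0.3,1.5,-0.7,0,0.3,3,-0.7,0,0.3,4,-0.7,0,0.3,4.7,-0.7,0,0.3,4.7,-0.7,0,0.3,4.7,-0.7],
  "grip_force": 60
}}

```text
t: 10.85
tool_pos: [0.4811, -0.2315, 0.0618]
orientation: [-2.158, -2.282, 0.0]
force: [0.0, -0.4, -0.5]
opening: 0.0126
gripper_force: 60.0
```

Run:
```python
from h import *
c=snap('wrist');st(); print(rel((*CL[1],.025)))
```

```text
t 10.9 tcp [ 0.4816 -0.2318  0.0625] toolx [-0.056  0.998 -0.   ] tooly [0.998 0.056 0.   ] F [ 0.1  0.1 -0.6] op 0.0125 gf 59.99179244041443
[-0.03 -0.02  3.75]
```

>>> {"fn": "play_rows", "kwargs": {
  "targets": [0,0,0.8,0,0,0,1.4,0,0,0,1.9,0,0,0,2.4,0,0,0,2.8,0,0,0,3.2,0]
}}

```text
t: 11.4
tool_pos: [0.4806, -0.2314, 0.0292]
orientation: [-2.156, -2.283, 0.001]
force: [-3.6, -0.6, -1.6]
opening: 0.0124
gripper_force: 60.0
```

>>> {"fn": "play_rows", "kwargs": {
  "targets": [0,0,0.3,0,0,0,0.6,0,0,0,0.8,0,0,0,0.8,0,0,0,0.8,0]
}}

```text
t: 11.82
tool_pos: [0.4811, -0.233, 0.0245]
orientation: [2.157, 2.283, -0.003]
force: [-15.8, 0.1, 24.5]
opening: 0.0124
gripper_force: 60.0
```

Run:
```python
from h import *
c=snap('wrist');st(); print(rel((*CL[1],.025)))
```

```text
t 11.87 tcp [ 0.4811 -0.233   0.0245] toolx [-0.057  0.998 -0.002] tooly [ 0.998  0.057 -0.001] F [-15.2  -0.3  24.9] op 0.0125 gf 60.00353515148163
[ 0.08  0.03 -0.05]
```

>>> {"fn": "play_rows", "kwargs": {
  "targets": [0,0,-0.6,0,0,0,-0.6,0,0,0,-0.6,0,0,0,-0.6,0,0,0,-0.6,0],
  "grip": 3
}}

```text
t: 12.28
tool_pos: [0.4814, -0.2313, 0.0276]
orientation: [-2.157, -2.284, -0.0]
force: [-0.6, -0.3, -0.2]
opening: 0.0297
gripper_force: 0.0
```

>>> {"fn": "play_rows", "kwargs": {
  "targets": [0,0,-3,0,0,0,-6,0,1,0,-9,0,4,0,-11,0,5,0,-11,0,5,0,-11,0]
}}

```text
t: 12.78
tool_pos: [0.4795, -0.1802, 0.1391]
orientation: [2.153, 2.285, 0.002]
force: [-0.4, -0.3, -0.4]
opening: 0.0297
gripper_force: 0.0
```

Run:
```python
from h import *
c=snap('wrist','w6');st()
cv2.imwrite('pics/w6c.png',cv2.resize(c['image'][60:,150:500,::-1],None,fx=1.7,fy=1.7))
for i in CL: print(proj(c,(*CL[i],.034)), proj(c,(*(CL[i]+.048*V),.034)))
```

```text
t 12.83 tcp [ 0.4786 -0.1809  0.1377] toolx [-0.059  0.998 -0.   ] tooly [0.998 0.059 0.   ] F [ 0.1 -0.7 -0.1] op 0.03 gf 0.0
[321.2468137  245.01837514] [321.52070012 200.15443836]
[274.4167485  244.79983299] [272.47335345 199.88502825]
[227.49775071 244.58485041] [223.32785791 199.61524352]
[180.47753479 244.37338911] [174.07008937 199.34500741]
```

View pics/w6c.png

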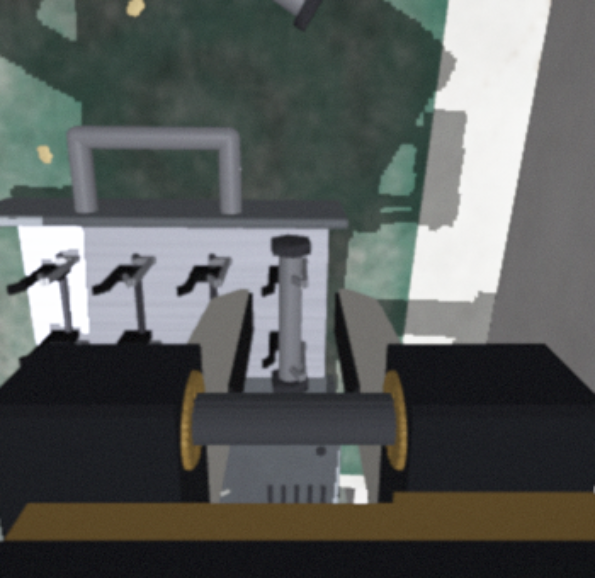

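Rod A sits in clip 1 with the jaw lips over it (crop column 291 as predicted). Next is rod B.

>>> {"fn": "play_rows", "kwargs": {
  "targets": [3,-0.6,-1.2,-7.1,6,-1.2,-1.2,-14.2,9,-1.8,-1.2,-21.3,12,-2.4,-1.2,-28.4,14.6,-2.8,-1.2,-35.5,14.6,-2.8,-1.2,-42.6,14.6,-2.8,-1.2,-49.7,14.6,-2.8,-1.2,-56.8],
  "grip": 6
}}

```text
t: 13.5
tool_pos: [0.4413, -0.0375, 0.148]
orientation: [-0.8, -3.035, 0.001]
force: [-0.3, 0.1, -0.8]
opening: 0.0599
gripper_force: 0.0
```

>>> {"fn": "play_rows", "kwargs": {
  "targets": [0,0,0,-2.4,0,0,0,-2.4,0,0,0,-2.4]
}}

```text
t: 13.75
tool_pos: [0.4415, -0.038, 0.1485]
orientation: [-0.751, -3.048, 0.001]
force: [0.9, 0.0, -0.0]
opening: 0.0599
gripper_force: 0.0
```

```bash
cat >> h.py <<'E'
def findrods(c):
    "grey elongated blobs on the green mat -> centre, length, width, angle (world)"
    hsv=cv2.cvtColor(c['image'],cv2.COLOR_RGB2HSV)
    m=((hsv[...,1]<75)|((hsv[...,0]>95)&(hsv[...,0]<150))).astype(np.uint8)*255
    m=cv2.morphologyEx(m,cv2.MORPH_OPEN,np.ones((3,3)))
    cv2.imwrite('pics/mask.png',m); out=[]
    for k in cv2.findContours(m,cv2.RETR_EXTERNAL,cv2.CHAIN_APPROX_NONE)[0]:
        if cv2.contourArea(k)<300: continue
        P=np.array([onz(c,p,.011)[:2] for p in k[:,0,:].astype(float)[::2]],np.float32)
        (x,y),(w,h),a=cv2.minAreaRect(P*1000); 
        if w<h: w,h,a=h,w,a+90
        out.append((round(x/1000,4),round(y/1000,4),round(w),round(h),round((a+90)%180-90,1)))
    return [o for o in out if 70<o[2]<140 and o[3]<50]
def go(P,az,z,tz=None):
    s=read_state(); Rm=R.from_rotvec(s['orientation']).as_matrix(); a0=np.degrees(np.arctan2(Rm[1,0],Rm[0,0]))
    print('rel',rel((P[0],P[1],z)),'roll',round((a0-az+180)%360-180,1))
E
python3 - <<'E'
from h import *
c=snap('wrist','w7'); st(); print(findrods(c))
E
```

```text
t 13.8 tcp [ 0.4417 -0.0379  0.1488] toolx [-0.886  0.465  0.002] tooly [ 0.465  0.886 -0.001] F [-0.2 -0.6  0. ] op 0.0599 gf 0.0
[]
```

Run:
```python
from h import *
i=cv2.imread('pics/w7.png')[60:300]; m=cv2.cvtColor(cv2.imread('pics/mask.png')[60:300],cv2.COLOR_BGR2RGB)
cv2.imwrite('pics/w7b.png',np.vstack([i,m]))
```

```text
(no output)
```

View pics/w7b.png

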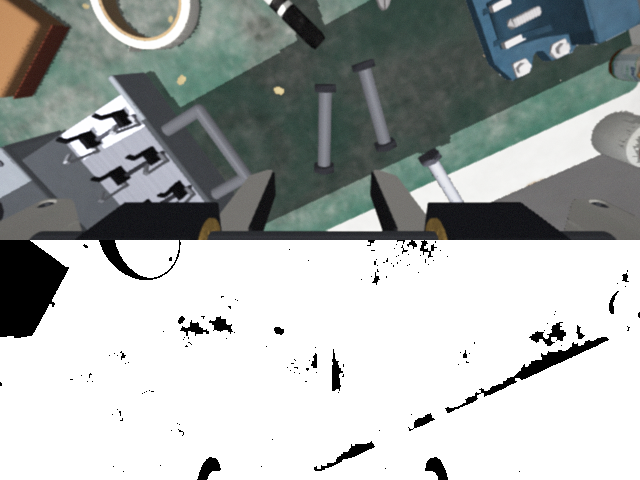

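Rod B spans (326,146)–(324,232) and D (363,124)–(386,207). The mask was useless, so I'm switching to a blue-minus-green one.

```bash
python3 - <<'E'
import re
s=open('h.py').read()
s=re.sub(r"    hsv=.*\n    m=\(\(hsv.*\n","    im=c['image'].astype(int); m=((im[...,2]>=im[...,1]-2)&(abs(im[...,0]-im[...,1])<25)).astype(np.uint8)*255; m[262:]=0\n",s)
open('h.py','w').write(s)
E
python3 - <<'E'
from h import *
c=snap('wrist'); st(); print(findrods(c))
im=c['image']
for p in [(325,190),(326,147),(345,190),(375,165),(300,190)]: print(p,im[p[1],p[0]])
for a,b in [((326,146),(324,232)),((363,124),(386,207))]:
    r=rodends(c,a,b); print(r); go(r[0],r[2],.003)
E
```

```text
t 13.85 tcp [ 0.4418 -0.0378  0.1491] toolx [-0.886  0.464  0.002] tooly [ 0.464  0.886 -0.001] F [ 0.2  0.2 -0.5] op 0.0604 gf 0.0
[(0.4434, -0.0381, 100, 22, -28.1), (0.4464, 0.021, 101, 24, -9.4), (0.4237, 0.1491, 119, 16, -0.9), (0.2745, -0.0289, 80, 17, 17.4)]
(325, 190) [139 142 150]
(326, 147) [56 56 61]
(345, 190) [55 73 67]
(375, 165) [139 140 149]
(300, 190) [55 72 64]
(array([ 0.4442, -0.0375,  0.011 ]), np.float64(0.0965), np.float64(-28.8))
rel [-0.22  0.15 14.61] roll -178.9
(array([0.4459, 0.0216, 0.011 ]), np.float64(0.0935), np.float64(-9.7))
rel [ 2.38  5.46 14.61] roll 162.0
```

>>> {"fn": "play_rows", "kwargs": {
  "targets": [-0.2,0.1,4,0.8,-0.2,0.1,8,0.8,-0.2,0.1,11,0.8,-0.2,0.1,13,0.8,-0.2,0.1,14.2,0.8,-0.2,0.1,14.6,0.8,-0.2,0.1,14.6,0.8],
  "grip": 4.5
}}

```text
t: 14.43
tool_pos: [0.4433, -0.0375, 0.0028]
orientation: [-0.77, -3.043, 0.0]
force: [-0.5, 0.4, 0.5]
opening: 0.0451
gripper_force: 0.0
```

>>> {"fn": "play_rows", "kwargs": {
  "targets": [0,0,0,0,0,0,0,0,0,0,0,0,0,0,0,0,0,0,0,0,0,0,0,0,0,0,0,0],
  "grip": 0.8,
  "grip_force": 60
}}

```text
t: 15.02
tool_pos: [0.4451, -0.0377, 0.0047]
orientation: [0.769, 3.045, 0.0]
force: [-1.1, -0.1, 5.0]
opening: 0.0124
gripper_force: 60.0
```

>>> {"fn": "play_rows", "kwargs": {
  "targets": [0,0,-4,0,0,0,-8,0,0,0,-10.8,0,0,0,-10.8,0]
}}

```text
t: 15.35
tool_pos: [0.4486, -0.0383, 0.1188]
orientation: [0.766, 3.036, 0.001]
force: [0.1, 0.2, -1.1]
opening: 0.0126
gripper_force: 60.0
```

Run:
```python
from h import *
c=snap('wrist');st();go(CL[2]-.0005*U,93,.11)
```

```text
t 15.4 tcp [ 0.4472 -0.0381  0.1157] toolx [-0.88   0.475 -0.007] tooly [0.475 0.88  0.002] F [ 0.2 -0.6 -1.5] op 0.0128 gf 59.99838352203369
rel [ -8.07 -17.98   0.59] roll 58.7
```

>>> {"fn": "play_rows", "kwargs": {
  "targets": [-1.5,-3.5,0,7.1,-3,-7,0,14.2,-4.5,-10.5,0,21.3,-6,-14,0,28.4,-8.1,-18,0.6,35.5,-8.1,-18,0.6,42.6,-8.1,-18,0.6,49.7,-8.1,-18,0.6,56.8]
}}

```text
t: 16.07
tool_pos: [0.4286, -0.2346, 0.1034]
orientation: [-2.132, -2.302, 0.001]
force: [0.7, -0.2, -1.5]
opening: 0.0137
gripper_force: 6.0
```

>>> {"fn": "play_rows", "kwargs": {
  "targets": [0,0,0,1.9,0,0,0,1.9,0,0,0,1.9]
}}

```text
t: 16.32
tool_pos: [0.4294, -0.2338, 0.1044]
orientation: [-2.16, -2.278, 0.001]
force: [-0.4, -0.0, -2.2]
opening: 0.0124
gripper_force: 60.0
```

Run:
```python
from h import *
c=snap('wrist');st();go(CL[2]-.0005*U,93,.06)
```

```text
t 16.37 tcp [ 0.4296 -0.2339  0.1047] toolx [-0.054  0.999  0.001] tooly [ 0.999  0.054 -0.002] F [ 0.  -0.  -1.5] op 0.0125 gf 59.99812602996826
rel [-0.1   0.34  4.47] roll 0.1
```

The grip slackened briefly, so I'm checking whether the rod slipped against the earlier held-rod picture.

Run:
```python
from h import *
c=snap('wrist','w8'); a=cv2.imread('pics/w5.png',0);b=cv2.imread('pics/w8.png',0)
t=a[164:192,298:348]; r=cv2.matchTemplate(b,t,cv2.TM_CCOEFF_NORMED); print(cv2.minMaxLoc(r))
cv2.imwrite('pics/cmp.png',cv2.resize(np.hstack([a[140:300,270:390],b[140:300,270:390]]),None,fx=3,fy=3))
```

```text
(-0.7972705960273743, 0.9316530227661133, (186, 140), (297, 158))
```

View pics/cmp.png

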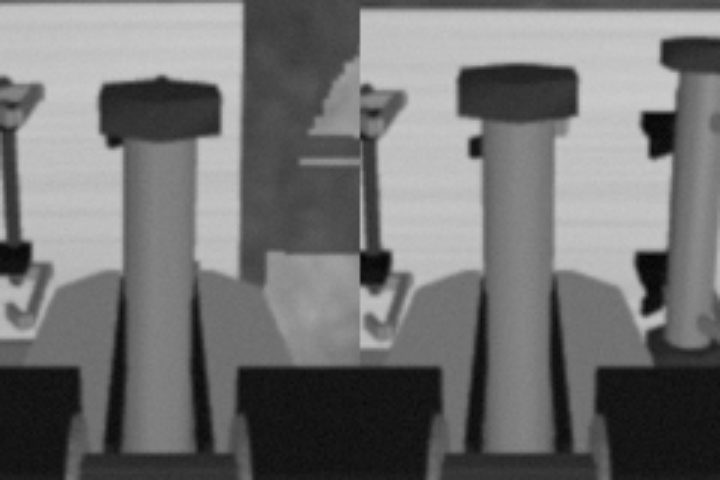

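Only ~5 px (about 4 mm along the rod) differ from before, and the collar is still square, so I'll shift −3 mm along and press.

>>> {"fn": "play_rows", "kwargs": {
  "targets": [-0.4,0.3,1.5,0,-0.4,0.3,3,0,-0.4,0.3,4.2,0,-0.4,0.3,4.2,0,-0.4,0.3,4.2,0]
}}

```text
t: 16.83
tool_pos: [0.4327, -0.2376, 0.0631]
orientation: [-2.161, -2.277, 0.001]
force: [0.2, 0.0, -0.7]
opening: 0.0124
gripper_force: 60.0
```

Run:
```python
from h import *
c=snap('wrist');st();go(CL[2]-.0005*U-.003*V,93,.026)
```

```text
t 16.88 tcp [ 0.4334 -0.2381  0.0641] toolx [-0.052  0.999  0.   ] tooly [ 0.999  0.052 -0.   ] F [ 0.5 -0.9 -0.7] op 0.0125 gf 59.99806344509125
rel [ 0.04 -0.02  3.81] roll -0.0
```

>>> {"fn": "play_rows", "kwargs": {
  "targets": [0,0,0.8,0,0,0,1.4,0,0,0,1.9,0,0,0,2.4,0,0,0,2.8,0,0,0,3.2,0,0,0,3.6,0,0,0,3.6,0]
}}

```text
t: 17.55
tool_pos: [0.4331, -0.2383, 0.0278]
orientation: [-2.163, -2.277, 0.001]
force: [-5.4, -0.6, 3.6]
opening: 0.0124
gripper_force: 60.0
```

>>> {"fn": "play_rows", "kwargs": {
  "targets": [0,0,0.3,0,0,0,0.5,0,0,0,0.5,0,0,0,0.5,0]
}}

```text
t: 17.88
tool_pos: [0.4336, -0.241, 0.0272]
orientation: [2.161, 2.277, -0.006]
force: [-23.0, -0.1, 41.3]
opening: 0.0124
gripper_force: 60.0
```

Run:
```python
from h import *
c=snap('wrist');st()
```

```text
t 17.93 tcp [ 0.4335 -0.241   0.0272] toolx [-0.052  0.999 -0.004] tooly [ 0.999  0.052 -0.001] F [-23.    0.6  41.7] op 0.0127 gf 60.01862168312073
```

>>> {"fn": "play_rows", "kwargs": {
  "targets": [0,0,-0.9,0,0,0,-0.9,0,0,0,-0.9,0]
}}

```text
t: 18.18
tool_pos: [0.4322, -0.2369, 0.0301]
orientation: [-2.161, -2.275, -0.0]
force: [-0.8, 1.0, -10.6]
opening: 0.0125
gripper_force: 60.0
```

Run:
```python
from h import *
st()
```

```text
t 18.18 tcp [ 0.4322 -0.2369  0.0301] toolx [-0.052  0.999  0.003] tooly [ 0.999  0.052 -0.002] F [ -0.8   1.  -10.6] op 0.0125 gf 59.99363422393799
```

>>> {"fn": "play_rows", "kwargs": {
  "targets": [0,0,0,0,0,0,0,0,0,0,0,0,0,0,-2,0,0,0,-5,0,1,0,-9,0,4,0,-11,0,5,0,-11,0],
  "grip": 3
}}

```text
t: 18.85
tool_pos: [0.4348, -0.1886, 0.1491]
orientation: [2.156, 2.27, 0.006]
force: [-0.0, 0.1, 0.7]
opening: 0.03
gripper_force: 0.0
```

Run:
```python
from h import *
c=snap('wrist','w9');st()
for i in CL: print(proj(c,(*(CL[i]+.048*V),.034)))
im=c['image'].astype(int)
# rod columns: profile of blue-ish mid grey
print([ (im[r,260:345].sum(1)//3).tolist() for r in (220,)])
a=cv2.imread('pics/w6.png',0);b=cv2.imread('pics/w9.png',0)
t=a[195:215,306:336]; r=cv2.matchTemplate(b,t,cv2.TM_CCOEFF_NORMED)
for _ in range(2):
    _,v,_,l=cv2.minMaxLoc(r); print(v,l); r[l[1]-10:l[1]+10,l[0]-15:l[0]+15]=-1
go((.446,.021),171,.15)
```

```text
t 18.9 tcp [ 0.4336 -0.1872  0.1461] toolx [-0.053  0.999 -0.003] tooly [0.999 0.053 0.007] F [ 1.3 -0.9 -1.2] op 0.0303 gf 0.0
[365.40019814 190.92468458]
[317.77201512 191.0968387 ]
[269.98457539 191.26892112]
[222.02431816 191.44097434]
[[28, 79, 149, 185, 190, 192, 192, 190, 191, 191, 174, 103, 60, 63, 84, 121, 176, 189, 191, 191, 190, 190, 190, 191, 192, 192, 192, 190, 190, 189, 190, 194, 191, 190, 192, 191, 187, 189, 191, 181, 137, 54, 16, 14, 15, 15, 14, 25, 91, 167, 143, 109, 111, 118, 124, 129, 131, 135, 134, 130, 128, 119, 115, 142, 177, 184, 190, 190, 192, 190, 193, 190, 190, 189, 191, 189, 190, 192, 191, 191, 193, 191, 188, 191, 186]]
0.97529137134552 (302, 185)
0.9602681994438171 (349, 186)
rel [20.73  2.34 -0.44] roll -78.0
```

Rod B is seated (the jaw held it against a 10 N pull, and its collar is where predicted). Next is rod D.

>>> {"fn": "play_rows", "kwargs": {
  "targets": [3,0.3,-0.4,-7.1,6,0.6,-0.4,-14.2,9,0.9,-0.4,-21.3,12,1.2,-0.4,-28.4,15,1.6,-0.4,-35.5,18,2,-0.4,-42.6,20.7,2.3,-0.4,-49.7,20.7,2.3,-0.4,-56.8],
  "grip": 6
}}

```text
t: 19.57
tool_pos: [0.4432, 0.0232, 0.1451]
orientation: [-0.805, -3.036, -0.002]
force: [0.4, -0.1, -0.3]
opening: 0.0602
gripper_force: 0.0
```

>>> {"fn": "play_rows", "kwargs": {
  "targets": [0,0,0,-7.1,0,0,0,-14.2,0,0,0,-21,0,0,0,-21,0,0,0,-21]
}}

```text
t: 19.98
tool_pos: [0.4431, 0.0193, 0.1453]
orientation: [-0.259, -3.13, 0.0]
force: [0.6, -0.7, -1.4]
opening: 0.0602
gripper_force: 0.0
```

Run:
```python
from h import *
c=snap('wrist'); st(); r=findrods(c);print(r)
r=min(r,key=lambda o:np.hypot(o[0]-.446,o[1]-.021)); go(r,r[4]+180,.003)
```

```text
t 20.03 tcp [0.4431 0.0193 0.1454] toolx [-0.986  0.165  0.001] tooly [ 0.165  0.986 -0.   ] F [-0.1 -0.3 -0.4] op 0.0598 gf 0.0
[(0.4462, 0.0208, 101, 22, -9.4), (0.4236, 0.1491, 118, 15, -0.8)]
rel [-0.29  0.2  14.24] roll -0.1
```

>>> {"fn": "play_rows", "kwargs": {
  "targets": [-0.3,0.2,4,0,-0.3,0.2,8,0,-0.3,0.2,11,0,-0.3,0.2,13,0,-0.3,0.2,13.8,0,-0.3,0.2,14.2,0,-0.3,0.2,14.2,0],
  "grip": 4.5
}}

```text
t: 20.62
tool_pos: [0.4465, 0.0209, 0.004]
orientation: [-0.256, -3.131, 0.0]
force: [-0.5, 0.4, 0.8]
opening: 0.0447
gripper_force: 0.0
```

>>> {"fn": "play_rows", "kwargs": {
  "targets": [0,0,0,0,0,0,0,0,0,0,0,0,0,0,0,0,0,0,0,0,0,0,0,0,0,0,0,0],
  "grip": 0.8
}}

```text
t: 21.2
tool_pos: [0.4471, 0.0212, 0.0047]
orientation: [0.253, 3.13, 0.0]
force: [-0.8, 0.8, 5.2]
opening: 0.0126
gripper_force: 60.0
```

>>> {"fn": "play_rows", "kwargs": {
  "targets": [0,0,-4,0,0,0,-8,0,0,0,-10.8,0,0,0,-10.8,0]
}}

```text
t: 21.53
tool_pos: [0.4506, 0.0208, 0.1187]
orientation: [0.252, 3.122, -0.0]
force: [1.0, -0.6, -0.6]
opening: 0.0124
gripper_force: 60.0
```

Run:
```python
from h import *
c=snap('wrist');st();go(CL[3]-.0005*U,93,.11)
```

```text
t 21.58 tcp [0.4492 0.0209 0.1156] toolx [-0.987  0.16  -0.007] tooly [0.16  0.987 0.001] F [ 0.3 -0.5 -2.6] op 0.0126 gf 59.998565912246704
rel [  2.2  -26.5    0.53] roll 77.8
```

>>> {"fn": "play_rows", "kwargs": {
  "targets": [0.3,-3.4,0,7.1,0.6,-6.8,0,14.2,0.9,-10.2,0,21.3,1.2,-13.6,0,28.4,1.5,-17,0,35.5,1.8,-20.4,0,42.6,2.1,-23.8,0.3,49.7,2.2,-26.5,0.5,56.8]
}}

```text
t: 22.25
tool_pos: [0.3801, -0.2383, 0.105]
orientation: [-1.72, -2.626, 0.0]
force: [0.4, -0.0, -1.4]
opening: 0.0128
gripper_force: 60.0
```

>>> {"fn": "play_rows", "kwargs": {
  "targets": [0,0,0,7.1,0,0,0,14.2,0,0,0,21,0,0,0,21,0,0,0,21]
}}

```text
t: 22.67
tool_pos: [0.3813, -0.2363, 0.1054]
orientation: [-2.157, -2.28, 0.0]
force: [-0.2, -0.1, -1.5]
opening: 0.0127
gripper_force: 60.0
```

```bash
cat >> h.py <<'E'
def slip(c):
    "collar of the held rod against w5: px (x,y) of shift; + y = nearer the camera bottom (-x tool)"
    a=cv2.imread('pics/w5.png',0);b=cv2.cvtColor(c['image'],cv2.COLOR_RGB2GRAY)
    r=cv2.matchTemplate(b[130:220,280:370],a[164:192,298:348],cv2.TM_CCOEFF_NORMED); _,v,_,l=cv2.minMaxLoc(r)
    print('slip',round(v,2),l[0]+280-298,l[1]+130-164)
E
python3 - <<'E'
from h import *
c=snap('wrist');st();slip(c);go(CL[3]-.0005*U,93,.064)
E
```

```text
t 22.72 tcp [ 0.3815 -0.2363  0.1057] toolx [-0.056  0.998  0.001] tooly [ 0.998  0.056 -0.002] F [ 0.3  0.5 -1.8] op 0.0125 gf 59.998286962509155
slip 0.93 0 -5
rel [-0.11  0.35  4.17] roll 0.2
```

Same offset as rod B, so the same −3 mm correction applies.

>>> {"fn": "play_rows", "kwargs": {
  "targets": [-0.4,0.3,1.5,0.2,-0.4,0.3,3,0.2,-0.4,0.3,4.1,0.2,-0.4,0.3,4.1,0.2,-0.4,0.3,4.1,0.2]
}}

```text
t: 23.13
tool_pos: [0.3847, -0.24, 0.0652]
orientation: [-2.163, -2.275, 0.0]
force: [0.0, 0.5, -1.0]
opening: 0.0124
gripper_force: 60.0
```

Run:
```python
from h import *
c=snap('wrist');st();go(CL[3]-.0005*U-.003*V,93,.026)
```

```text
t 23.18 tcp [ 0.3853 -0.2405  0.0661] toolx [-0.05   0.999  0.   ] tooly [ 0.999  0.05  -0.001] F [ 0.2  0.2 -0. ] op 0.0126 gf 59.99807417392731
rel [ 0.04 -0.01  4.01] roll -0.2
```

>>> {"fn": "play_rows", "kwargs": {
  "targets": [0,0,0.9,0,0,0,1.5,0,0,0,2.0,0,0,0,2.5,0,0,0,2.9,0,0,0,3.3,0,0,0,3.8,0,0,0,3.8,0]
}}

```text
t: 23.85
tool_pos: [0.3851, -0.2408, 0.0275]
orientation: [-2.167, -2.274, 0.001]
force: [-3.0, -0.9, 0.6]
opening: 0.0127
gripper_force: 60.0
```

>>> {"fn": "play_rows", "kwargs": {
  "targets": [0,0,0.3,0,0,0,0.3,0,0,0,0.3,0]
}}

```text
t: 24.1
tool_pos: [0.3854, -0.2425, 0.0271]
orientation: [2.166, 2.274, -0.004]
force: [-14.3, 0.4, 24.2]
opening: 0.0125
gripper_force: 60.0
```

>>> {"fn": "play_rows", "kwargs": {
  "targets": [0,0,-0.7,0,0,0,-0.7,0,0,0,-0.7,0]
}}

```text
t: 24.35
tool_pos: [0.3837, -0.2392, 0.0299]
orientation: [-2.164, -2.271, 0.0]
force: [-2.6, 1.7, -11.9]
opening: 0.0125
gripper_force: 60.0
```

>>> {"fn": "play_rows", "kwargs": {
  "targets": [0,0,0,0,0,0,0,0,0,0,0,0,0,0,-2,0,0,0,-5,0,1,0,-9,0,4,0,-11,0,5,0,-11,0],
  "grip": 3
}}

```text
t: 25.02
tool_pos: [0.3868, -0.1914, 0.149]
orientation: [2.16, 2.266, 0.005]
force: [-0.3, -0.1, 0.0]
opening: 0.0299
gripper_force: 0.0
```

Run:
```python
from h import *
c=snap('wrist','w10');st(); b=snap('side')
print('bottle',onz(b,(252,308),0),'jar',onz(b,(228,298),0))
for i in CL: print(proj(c,(*(CL[i]+.048*V),.034)))
a=cv2.imread('pics/w6.png',0);g=cv2.cvtColor(c['image'],cv2.COLOR_RGB2GRAY)
r=cv2.matchTemplate(g,a[195:215,306:336],cv2.TM_CCOEFF_NORMED)
for _ in range(3):
    _,v,_,l=cv2.minMaxLoc(r); print(v,l[0]+15,l[1]); r[l[1]-10:l[1]+10,l[0]-15:l[0]+15]=-1
go((.571,.057),6.5,.15)
```

```text
t 25.07 tcp [ 0.3857 -0.1901  0.1461] toolx [-0.049  0.999 -0.004] tooly [0.999 0.049 0.007] F [ 1.2 -0.  -0.4] op 0.0301 gf 0.0
bottle [0.52967145 0.27325098 0.        ] jar [0.58788364 0.25594322 0.        ]
[413.06177209 190.08776019]
[365.52045959 190.42770852]
[317.85119342 190.76789738]
[270.04080007 191.10841476]
0.9755324125289917 317 185
0.9487043619155884 364 184
0.885869026184082 411 185
rel [23.79 19.86 -0.59] roll 86.4
```

>>> {"fn": "play_rows", "kwargs": {
  "targets": [3,2.5,-0.6,7.1,6,5,-0.6,14.2,9,7.5,-0.6,21.3,12,10,-0.6,28.4,15,12.5,-0.6,35.5,18,15,-0.6,42.6,21,17.5,-0.6,49.7,23.8,19.9,-0.6,56.8],
  "grip": 6
}}

```text
t: 25.78
tool_pos: [0.5624, 0.0459, 0.1461]
orientation: [-2.941, -1.104, 0.003]
force: [0.3, -1.0, -0.3]
opening: 0.0597
gripper_force: 0.0
```

>>> {"fn": "play_rows", "kwargs": {
  "targets": [0,0,0,7.1,0,0,0,14.2,0,0,0,21.3,0,0,0,28.4,0,0,0,29.6,0,0,0,29.6]
}}

```text
t: 26.28
tool_pos: [0.5614, 0.0444, 0.1466]
orientation: [3.124, 0.328, -0.003]
force: [0.7, -0.4, -0.3]
opening: 0.0599
gripper_force: 0.0
```

Run:
```python
from h import *
c=snap('wrist','w11'); st(); r=findrods(c);print(r)
for z in (.03,.06):print('rod C expected px',proj(c,(.571,.057,.011)))
g=c['image'][:,:,::-1].copy()
cv2.imwrite('pics/w11s.png',g)
```

```text
t 26.33 tcp [0.5615 0.0445 0.1469] toolx [ 0.978  0.209 -0.001] tooly [ 0.209 -0.978 -0.   ] F [-0.2  0.7 -0.1] op 0.0599 gf 0.0
[(0.6243, 0.0302, 118, 9, 89.6), (0.6249, 0.1336, 82, 11, 88.4)]
rod C expected px [311.6333017  178.34966808]
rod C expected px [311.6333017  178.34966808]
```

View pics/w11s.png

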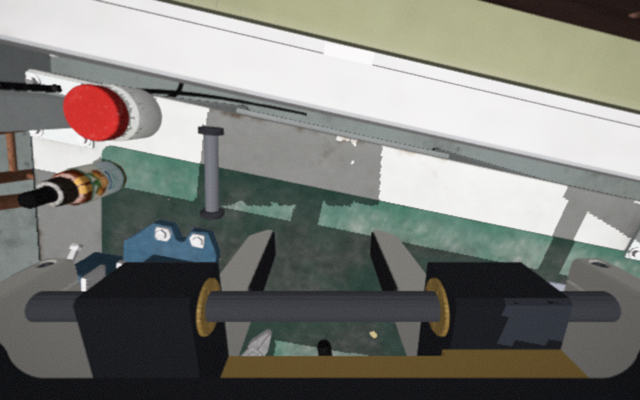

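Rod C has been knocked aside: it now spans (210,129)–(213,216), nearer the jar (base ~(145,112)) and the bottle (base ~(118,175)).

Run:
```python
from h import *
c=snap('wrist')
r=rodends(c,(212.5,216),(210,129));print(r)
print('bottle base',onz(c,(113,172),0),'jar base',onz(c,(140,112),0))
for z in (.02,.05,.07): print('vise',z,onz(c,(216,245),z),onz(c,(160,225),z),onz(c,(205,230),z))
go(r[0],r[2],.1)
```

```text
(array([0.5528, 0.1623, 0.011 ]), np.float64(0.0942), np.float64(7.5))
bottle base [0.52972965 0.2720207  0.        ] jar base [0.60009839 0.24528885 0.        ]
vise 0.02 [0.47677706 0.14582944 0.02      ] [0.48774668 0.20786539 0.02      ] [0.49214225 0.15951574 0.02      ]
vise 0.05 [0.49325601 0.13692635 0.05      ] [0.50309876 0.19258954 0.05      ] [0.50704278 0.1492067  0.05      ]
vise 0.07 [0.50424198 0.13099096 0.07      ] [0.51333347 0.18240563 0.07      ] [0.51697647 0.142334   0.07      ]
rel [  1.62 -11.69   4.72] roll 4.6
```

Run:
```python
from h import *
b=snap('side','side2'); 
im=b['image'].astype(int); m=((im[...,2]>im[...,0]+25)&(im[...,2]>40)); m[:240]=0;m[320:]=0;m[:,:270]=0;m[:,350:]=0
for r in range(244,312,4):
    x=np.where(m[r])[0]
    if len(x)>3: print(r,x.min(),x.max(),[np.round(onz(b,(x.min(),r),z)[:2],3).tolist() for z in (0.01,.05,.08)])
# bottle width profile
for r in range(262,314,4): print(r,im[r,236:270].sum(1).tolist()[::2])
```

```text
252 297 324 [[0.497, 0.071], [0.478, 0.133], [0.465, 0.179]]
256 295 332 [[0.497, 0.089], [0.478, 0.149], [0.464, 0.194]]
260 317 331 [[0.443, 0.093], [0.429, 0.153], [0.418, 0.198]]
268 288 315 [[0.498, 0.139], [0.479, 0.196], [0.465, 0.238]]
272 288 326 [[0.493, 0.154], [0.475, 0.209], [0.461, 0.251]]
276 289 336 [[0.487, 0.168], [0.469, 0.222], [0.456, 0.262]]
280 292 336 [[0.476, 0.18], [0.46, 0.233], [0.447, 0.273]]
284 293 344 [[0.47, 0.193], [0.454, 0.245], [0.442, 0.284]]
288 283 336 [[0.486, 0.211], [0.469, 0.262], [0.455, 0.3]]
292 283 332 [[0.482, 0.223], [0.465, 0.273], [0.452, 0.311]]
296 285 341 [[0.474, 0.235], [0.458, 0.284], [0.445, 0.32]]
300 288 338 [[0.465, 0.245], [0.449, 0.293], [0.437, 0.329]]
304 307 330 [[0.426, 0.248], [0.413, 0.296], [0.403, 0.332]]
308 308 324 [[0.421, 0.259], [0.408, 0.306], [0.399, 0.341]]
262 [352, 356, 431, 446, 443, 439, 433, 435, 438, 434, 424, 429, 428, 438, 350, 175, 185]
266 [347, 195, 179, 323, 393, 373, 102, 67, 102, 403, 425, 419, 422, 284, 189, 197, 204]
270 [332, 207, 232, 317, 323, 282, 53, 44, 49, 250, 370, 376, 383, 388, 3
[... 188 characters left out ...]
9]
282 [695, 727, 730, 730, 547, 87, 72, 79, 75, 71, 74, 293, 320, 360, 353, 350, 357]
286 [587, 726, 733, 721, 337, 341, 271, 288, 300, 350, 280, 164, 180, 339, 349, 336, 340]
290 [493, 729, 734, 620, 158, 102, 106, 110, 101, 100, 113, 203, 356, 391, 382, 381, 338]
294 [542, 724, 724, 709, 391, 295, 99, 94, 94, 99, 303, 354, 346, 381, 385, 253, 197]
298 [725, 725, 720, 458, 406, 397, 101, 96, 96, 96, 237, 358, 374, 381, 245, 200, 211]
302 [725, 699, 401, 373, 409, 393, 122, 88, 95, 95, 175, 350, 371, 269, 213, 206, 208]
306 [717, 381, 369, 380, 332, 372, 133, 93, 96, 93, 129, 344, 394, 226, 213, 209, 208]
310 [708, 698, 524, 333, 235, 214, 130, 99, 96, 96, 104, 143, 160, 185, 187, 187, 197]
```

>>> {"fn": "play_rows", "kwargs": {
  "targets": [0.6,-3,0,2,1.2,-6,0,4.6,1.7,-9,0,4.6,2.2,-11.7,0,4.6,2.2,-11.7,0,4.6,2.2,-11.7,0,4.6],
  "grip": 4.5
}}

```text
t: 26.93
tool_pos: [0.5589, 0.1652, 0.148]
orientation: [3.135, 0.207, 0.0]
force: [-0.4, -0.8, 0.0]
opening: 0.0451
gripper_force: 0.0
```

Run:
```python
from h import *
c=snap('wrist','w12'); st(); im=c['image'].astype(int)
# collars of rod: dark grey blobs near image centre column
g=cv2.cvtColor(c['image'],cv2.COLOR_RGB2GRAY); 
e=[proj(c,(.5528+s*.0476,.1623+s*.0063,.011)) for s in (-1,1)]; print('exp ends',e)
sub=im[:,280:370]; 
m=((sub.max(2)-sub.min(2)<18)&(sub.max(2)<95)).astype(np.uint8)*255; m[250:]=0
n,l,s,ce=cv2.connectedComponentsWithStats(m)
for i in range(1,n):
    if s[i,4]>60: print(s[i].tolist(),ce[i]+[280,0])
for r in (150,170,190): print(r,(im[r,290:360].sum(1)//3)[::2].tolist())
go((.5588,.1631),7.5,.003)
```

```text
t 26.98 tcp [0.559  0.1641 0.1479] toolx [ 0.992  0.13  -0.   ] tooly [ 0.13  -0.992  0.   ] F [1.1 0.2 0.3] op 0.0447 gf 0.0
exp ends [array([323.15107964, 235.72184292]), array([323.23223826, 150.59478679])]
[0, 30, 90, 16, 211] [325.60189573  37.71090047]
[0, 112, 73, 11, 218] [314.62844037 117.05045872]
[34, 148, 21, 10, 187] [323.90374332 152.75935829]
[0, 186, 88, 64, 2062] [320.21532493 233.40931135]
150 [141, 140, 140, 141, 143, 140, 144, 140, 140, 141, 145, 134, 57, 39, 40, 40, 44, 42, 42, 41, 40, 42, 82, 143, 145, 144, 146, 142, 142, 140, 145, 139, 138, 140, 148]
170 [144, 146, 143, 145, 141, 142, 141, 141, 141, 143, 142, 141, 141, 137, 104, 118, 125, 129, 122, 115, 113, 141, 143, 144, 144, 147, 139, 177, 239, 239, 239, 169, 139, 143, 140]
190 [55, 56, 63, 57, 56, 53, 58, 56, 56, 55, 54, 54, 53, 61, 104, 118, 127, 130, 122, 111, 64, 57, 60, 59, 57, 59, 60, 62, 72, 64, 72, 84, 104, 112, 122]
rel [-0.03  0.09 14.49] roll -0.0
```

Rod C is exactly where expected (collar at (324,153) against a predicted (323,151)), so I'll grasp it.

>>> {"fn": "play_rows", "kwargs": {
  "targets": [0,0.1,3,0,0,0.1,6,0,0,0.1,9,0,0,0.1,11.5,0,0,0.1,13.5,0,0,0.1,14.4,0,0,0.1,14.4,0]
}}

```text
t: 27.57
tool_pos: [0.5582, 0.1615, 0.0023]
orientation: [3.135, 0.199, -0.004]
force: [-0.5, -0.2, -0.1]
opening: 0.0446
gripper_force: 0.0
```

>>> {"fn": "play_rows", "kwargs": {
  "targets": [0,0,0,0,0,0,0,0,0,0,0,0,0,0,0,0,0,0,0,0,0,0,0,0,0,0,0,0],
  "grip": 0.8
}}

```text
t: 28.15
tool_pos: [0.5597, 0.1633, 0.0048]
orientation: [-3.135, -0.2, -0.002]
force: [-2.0, 0.3, 4.1]
opening: 0.0127
gripper_force: 60.0
```

>>> {"fn": "play_rows", "kwargs": {
  "targets": [0,0,-4,0,0,0,-8,0,0,0,-10.8,0,0,0,-10.8,0]
}}

```text
t: 28.48
tool_pos: [0.5636, 0.164, 0.1199]
orientation: [-3.134, -0.2, -0.017]
force: [0.8, 0.5, 0.9]
opening: 0.0127
gripper_force: 60.0
```

Run:
```python
from h import *
c=snap('wrist');st();go(CL[4]-.0005*U,93,.11)
```

```text
t 28.53 tcp [0.5622 0.1637 0.1166] toolx [0.992 0.127 0.008] tooly [ 0.127 -0.992 -0.   ] F [ 0.1  1.2 -0.9] op 0.0124 gf 59.98934268951416
rel [-27.46  37.15   0.43] roll -85.7
```

>>> {"fn": "play_rows", "kwargs": {
  "targets": [-2,3,0,-7.1,-4.2,6,0,-14.2,-6.4,9,0,-21.3,-8.6,12,0,-28.4,-10.8,15,0,-35.5,-13,18,0,-42.6,-15.5,21,0,-49.7,-18,24.4,0,-56.8]
}}

```text
t: 29.2
tool_pos: [0.4168, -0.0898, 0.1103]
orientation: [-2.707, -1.591, 0.003]
force: [0.7, 0.3, -1.9]
opening: 0.0128
gripper_force: 60.0
```

Run:
```python
from h import *
st();go(CL[4]-.0005*U,93,.11)
```

```text
t 29.2 tcp [ 0.4168 -0.0898  0.1103] toolx [ 0.487  0.874 -0.001] tooly [ 0.874 -0.487 -0.003] F [ 0.7  0.3 -1.9] op 0.0128 gf 59.99099671840668
rel [-16.97   0.33   0.04] roll -32.1
```

>>> {"fn": "play_rows", "kwargs": {
  "targets": [-3.5,0,0,-7.1,-7,0,0,-14.2,-10.5,0,0,-21.3,-14,0,0,-28.4,-16.5,0,0,-28.9,-16.5,0,0,-28.9,-16.5,0,0,-28.9]
}}

```text
t: 29.78
tool_pos: [0.3364, -0.2333, 0.1107]
orientation: [-2.236, -2.204, 0.0]
force: [0.9, 0.7, -1.4]
opening: 0.0124
gripper_force: 60.0
```

Run:
```python
from h import *
c=snap('wrist');st();slip(c);go(CL[4]-.0005*U,93,.064)
```

```text
t 29.83 tcp [ 0.3371 -0.2323  0.1108] toolx [0.014 1.    0.002] tooly [ 1.    -0.014 -0.002] F [ 0.3  0.1 -1.7] op 0.0129 gf 59.98842716217041
slip 0.95 0 9
rel [-0.74  0.02  4.68] roll -3.8
```

>>> {"fn": "play_rows", "kwargs": {
  "targets": [-0.1,0,1.5,-3.8,-0.1,0,3,-3.8,-0.1,0,4.6,-3.8,-0.1,0,4.6,-3.8,-0.1,0,4.6,-3.8,-0.1,0,4.6,-3.8]
}}

```text
t: 30.33
tool_pos: [0.3386, -0.2331, 0.0665]
orientation: [-2.157, -2.284, -0.0]
force: [0.1, 0.3, -1.0]
opening: 0.0125
gripper_force: 60.0
```

Run:
```python
from h import *
c=snap('wrist');st();go(CL[4]-.0005*U+.006*V,93,.026)
```

```text
t 30.38 tcp [ 0.3389 -0.2335  0.067 ] toolx [-0.057  0.998 -0.001] tooly [0.998 0.057 0.001] F [-0.   0.5 -2. ] op 0.0122 gf 59.98834311962128
rel [-0.   -0.21  4.1 ] roll 0.3
```

>>> {"fn": "play_rows", "kwargs": {
  "targets": [0,-0.2,0,0.3,0,-0.2,0.8,0.3,0,-0.2,1.5,0.3,0,-0.2,2.1,0.3,0,-0.2,2.6,0.3,0,-0.2,3.1,0.3,0,-0.2,3.6,0.3,0,-0.2,3.9,0.3]
}}

```text
t: 31.05
tool_pos: [0.3358, -0.234, 0.0271]
orientation: [-2.163, -2.277, 0.001]
force: [-14.7, 1.7, 34.0]
opening: 0.0125
gripper_force: 60.0
```

>>> {"fn": "play_rows", "kwargs": {
  "targets": [0,0,0.2,0,0,0,0.3,0,0,0,0.3,0]
}}

```text
t: 31.3
tool_pos: [0.3361, -0.2363, 0.027]
orientation: [2.162, 2.277, -0.005]
force: [-18.5, 0.1, 31.2]
opening: 0.0122
gripper_force: 60.0
```

>>> {"fn": "play_rows", "kwargs": {
  "targets": [0,0,-0.7,0,0,0,-0.7,0,0,0,-0.7,0]
}}

```text
t: 31.55
tool_pos: [0.3352, -0.2333, 0.03]
orientation: [-2.163, -2.276, 0.001]
force: [-1.8, -1.8, -7.4]
opening: 0.0124
gripper_force: 60.0
```

>>> {"fn": "play_rows", "kwargs": {
  "targets": [0,0,0,0,0,0,0,0,0,0,0,0,0,0,-2,0,0,0,-5,0,1,0,-9,0,4,1,-11,0,5,2,-11,0],
  "grip": 3
}}

```text
t: 32.22
tool_pos: [0.3568, -0.1832, 0.1476]
orientation: [2.158, 2.27, 0.004]
force: [-0.2, 0.1, -0.6]
opening: 0.03
gripper_force: 0.0
```

Run:
```python
from h import *
c=snap('wrist','w13');st()
for i in CL: print(proj(c,(*(CL[i]+.048*V),.034)))
a=cv2.imread('pics/w6.png',0);g=cv2.cvtColor(c['image'],cv2.COLOR_RGB2GRAY)
r=cv2.matchTemplate(g,a[195:215,306:336],cv2.TM_CCOEFF_NORMED)
for _ in range(4):
    _,v,_,l=cv2.minMaxLoc(r); print(round(v,2),l[0]+15,l[1]); r[l[1]-10:l[1]+10,l[0]-15:l[0]+15]=-1
h=(.3966)*U-.257*V
print('handle guess',h+.127*V); 
print(proj(c,(*(h+.127*V),.04)))
```

```text
t 32.27 tcp [ 0.3574 -0.1819  0.1453] toolx [-0.052  0.999 -0.003] tooly [0.999 0.052 0.008] F [0.8 1.1 0.5] op 0.0299 gf 0.0
[441.84311907 199.98001225]
[394.59685685 200.20353767]
[347.23796935 200.42778207]
[299.75365735 200.65280766]
0.97 346 195
0.92 393 195
0.85 299 195
0.79 438 195
handle guess [ 0.40286015 -0.1090654 ]
[375.99185173 119.50425414]
```

All four collars line up in their clips (columns 438, 393, 346, 299, one row). Now I'll push the tray home with closed fingers.

>>> {"fn": "play_rows", "kwargs": {
  "targets": [3,1.5,0,0,6,3.5,0,0,9.2,5,0,0,9.2,5,1,0,9.2,5,3,0,9.2,5,3,0],
  "grip": 0
}}

```text
t: 32.77
tool_pos: [0.397, -0.0874, 0.1079]
orientation: [-2.158, -2.277, 0.003]
force: [-0.9, 0.6, -0.7]
opening: 0.0004
gripper_force: 0.0
```

Run:
```python
from h import *
c=snap('wrist');st();go((.4025,-.092),93,.028)
```

```text
t 32.82 tcp [ 0.3972 -0.0879  0.1093] toolx [-0.052  0.999  0.001] tooly [ 0.999  0.052 -0.004] F [ 0.  -0.3  0.2] op 0.0003 gf 0.0
rel [-0.45  0.54  8.13] roll 0.0
```

>>> {"fn": "play_rows", "kwargs": {
  "targets": [-0.4,0.5,2.5,0,-0.4,0.5,5,0,-0.4,0.5,7,0,-0.4,0.5,8,0,-0.4,0.5,8,0]
}}

```text
t: 33.23
tool_pos: [0.4022, -0.0923, 0.0295]
orientation: [-2.163, -2.274, 0.002]
force: [0.4, -0.2, -1.0]
opening: 0.0004
gripper_force: 0.0
```

>>> {"fn": "play_rows", "kwargs": {
  "targets": [-1.5,0,0,0,-3,0,0,0,-4.5,0,0,0,-6,0,0,0,-7.5,0,0,0,-9,0,0,0,-10.5,0,0,0,-12,0,0,0]
}}

```text
t: 33.9
tool_pos: [0.4104, -0.2128, 0.0325]
orientation: [-2.164, -2.277, -0.002]
force: [0.6, 2.6, -3.0]
opening: 0.0005
gripper_force: 1.7
```

>>> {"fn": "play_rows", "kwargs": {
  "targets": [-0.8,0,0,0,-1.5,0,0,0,-2,0,0,0,-2.3,0,0,0,-2.3,0,0,0]
}}

```text
t: 34.32
tool_pos: [0.4118, -0.2344, 0.032]
orientation: [-2.164, -2.277, -0.003]
force: [0.5, 5.6, 5.9]
opening: 0.0005
gripper_force: 3.1
```

>>> {"fn": "play_rows", "kwargs": {
  "targets": [-0.4,0,0,0,-0.8,0,0,0,-0.8,0,0,0]
}}

```text
t: 34.57
tool_pos: [0.4118, -0.2349, 0.0319]
orientation: [-2.155, -2.27, -0.015]
force: [-3.5, 45.3, 32.7]
opening: 0.0003
gripper_force: 22.7
```

>>> {"fn": "play_rows", "kwargs": {
  "targets": [1.5,0,0,0,3,0,0,0,4,0,0,0,4,0,-4,0,4,0,-8,0,4,0,-12,0,3,0,-16,0,1,0,-18,0]
}}

```text
t: 35.23
tool_pos: [0.413, -0.2331, 0.2173]
orientation: [2.156, 2.275, 0.002]
force: [0.6, -1.0, 0.5]
opening: 0.0006
gripper_force: 0.0
```

>>> {"fn": "play_rows", "kwargs": {
  "targets": [-3,0,0,0,-4.5,0,0,0,-4.5,0,0,0,-4.5,0,0,0],
  "grip": 5
}}

```text
t: 35.57
tool_pos: [0.4132, -0.2781, 0.211]
orientation: [-2.165, -2.276, 0.0]
force: [-0.0, 1.1, 0.0]
opening: 0.0232
gripper_force: 0.0
```

Run:
```python
from h import *
c=snap('wrist','w14');st()
im=c['image'];sel=.3950*U-.378*V
print(sel,proj(c,(*sel,.108)),proj(c,(.3965*U-.2685*V).tolist()+[.04]))
g=cv2.cvtColor(im,cv2.COLOR_RGB2GRAY)
# handle bar row profile & white line
h=proj(c,(.3965*U-.2685*V).tolist()+[.04]); x=int(h[0]); print(int(h[1])-14,g[int(h[1])-14:int(h[1])+15,x].tolist())
s=proj(c,(*sel,.108)); X,Y=int(s[0]),int(s[1]); print(X,Y)
sub=g[Y-40:Y+30,X-25:X+26]; m=(sub>150).astype(np.uint8)
n,l,st_,ce=cv2.connectedComponentsWithStats(m)
for i in range(1,n): print(st_[i].tolist(),ce[i]+[X-25,Y-40], onz(c,ce[i]+[X-25,Y-40],.108))
```

```text
t 35.62 tcp [ 0.4132 -0.2774  0.2108] toolx [-0.051  0.999  0.001] tooly [ 0.999  0.051 -0.001] F [ 0.5  0.5 -0.4] op 0.0265 gf 0.0
[ 0.41424166 -0.35680926] [319.83133506 269.38012884] [321.13919159 155.59359817]
141 [74, 75, 79, 77, 77, 76, 75, 73, 73, 71, 72, 78, 82, 98, 114, 120, 134, 144, 141, 132, 123, 117, 103, 87, 85, 82, 82, 83, 87]
319 269
[25, 27, 1, 11, 11] [319. 261.] [ 0.41292022 -0.34714449  0.108     ]
[41, 47, 3, 4, 9] [335.88888889 277.55555556] [ 0.43160133 -0.36560807  0.108     ]
```

The tray is home (bar ~2 mm further in than at the start, against a hard stop). The pointer line is straight at (319,261), still off. Next is the selector.

Run:
```python
from h import *
go((.414,-.357),93,.12);go((.414,-.357),93,.083)
```

```text
rel [-7.96 -0.32  9.08] roll -0.1
rel [-7.96 -0.31 12.78] roll -0.1
```

>>> {"fn": "play_rows", "kwargs": {
  "targets": [-3,-0.2,1,0,-6,-0.3,3,0,-8,-0.3,6,0,-8,-0.3,8,0,-8,-0.3,8,0,-8,-0.3,8,0],
  "grip": 3.6
}}

```text
t: 36.12
tool_pos: [0.4138, -0.356, 0.1298]
orientation: [-2.16, -2.275, -0.001]
force: [-0.5, 0.5, -0.4]
opening: 0.0363
gripper_force: 0.0
```

Run:
```python
from h import *
c=snap('wrist');st();go((.414,-.357),93,.083)
```

```text
t 36.17 tcp [ 0.4148 -0.3568  0.1317] toolx [-0.052  0.999  0.001] tooly [ 0.999  0.052 -0.   ] F [ 1.1 -0.   0.4] op 0.0359 gf 0.0
rel [-0.02 -0.08  4.87] roll -0.0
```

>>> {"fn": "play_rows", "kwargs": {
  "targets": [0,-0.1,2,0,0,-0.1,3.5,0,0,-0.1,4.6,0,0,-0.1,4.8,0,0,-0.1,4.8,0]
}}

```text
t: 36.58
tool_pos: [0.4139, -0.3576, 0.0837]
orientation: [2.163, 2.278, 0.0]
force: [-0.4, -0.1, 0.1]
opening: 0.0364
gripper_force: 0.0
```

>>> {"fn": "play_rows", "kwargs": {
  "targets": [0,0,0,0,0,0,0,0,0,0,0,0,0,0,0,0,0,0,0,0,0,0,0,0],
  "grip": 0.8,
  "grip_force": 25
}}

```text
t: 37.08
tool_pos: [0.4137, -0.3585, 0.084]
orientation: [2.163, 2.277, -0.001]
force: [-3.3, 0.9, 4.4]
opening: 0.0139
gripper_force: 25.0
```

>>> {"fn": "play_rows", "kwargs": {
  "targets": [0,0,0,5,0,0,0,10,0,0,0,15,0,0,0,20,0,0,0,25,0,0,0,30,0,0,0,35,0,0,0,40]
}}

```text
t: 37.75
tool_pos: [0.4131, -0.3585, 0.084]
orientation: [2.815, 1.394, -0.002]
force: [-7.1, 0.9, 6.7]
opening: 0.0141
gripper_force: 25.7
```

>>> {"fn": "play_rows", "kwargs": {
  "targets": [0,0,0,5,0,0,0,10,0,0,0,15,0,0,0,20,0,0,0,25,0,0,0,30,0,0,0,35,0,0,0,40]
}}

```text
t: 38.42
tool_pos: [0.4127, -0.3578, 0.084]
orientation: [-3.121, -0.347, 0.003]
force: [-8.3, 4.9, 11.6]
opening: 0.0137
gripper_force: 25.0
```

>>> {"fn": "play_rows", "kwargs": {
  "targets": [0,0,0,5,0,0,0,10,0,0,0,15,0,0,0,20,0,0,0,25,0,0,0,30,0,0,0,35,0,0,0,40]
}}

```text
t: 39.08
tool_pos: [0.4127, -0.3572, 0.084]
orientation: [-3.051, 0.741, 0.004]
force: [-6.9, 7.6, 12.9]
opening: 0.0137
gripper_force: 25.0
```

>>> {"fn": "play_rows", "kwargs": {
  "targets": [0,0,0,0,0,0,0,0,0,0,0,0]
}}

```text
t: 39.33
tool_pos: [0.4127, -0.3571, 0.084]
orientation: [-3.053, 0.735, 0.004]
force: [-7.0, 7.7, 12.6]
opening: 0.0142
gripper_force: 25.0
```

Run:
```python
from h import *
st();go((.414,-.357),-27,.083)
```

```text
t 39.33 tcp [ 0.4127 -0.3571  0.084 ] toolx [ 0.891 -0.455 -0.003] tooly [-0.455 -0.891 -0.001] F [-7.   7.7 12.6] op 0.0142 gf 24.999003410339355
rel [ 0.11 -0.07  0.1 ] roll -0.1
```

>>> {"fn": "play_rows", "kwargs": {
  "targets": [0,0,0,0,0,0,0,0,0,0,0,0,0,0,0,0,0,0,-3,0,0,0,-7,0,-2,0,-11,0,-6,0,-12,0],
  "grip": 4
}}

```text
t: 40.0
tool_pos: [0.3647, -0.3342, 0.2091]
orientation: [3.05, -0.732, 0.013]
force: [0.3, -1.2, 1.8]
opening: 0.04
gripper_force: 0.0
```

>>> {"fn": "play_rows", "kwargs": {
  "targets": [-2,0,0,0,-2,0,0,0,-2,0,0,0]
}}

```text
t: 40.25
tool_pos: [0.3435, -0.3225, 0.2032]
orientation: [3.053, -0.736, 0.002]
force: [-0.1, -0.3, -0.1]
opening: 0.0402
gripper_force: 0.0
```

Run:
```python
from h import *
c=snap('wrist','w15');st()
sel=np.array([.4135,-.357]); g=cv2.cvtColor(c['image'],cv2.COLOR_RGB2GRAY)
X,Y=proj(c,(*sel,.108)).astype(int); print(X,Y)
y0,x0=max(Y-40,0),X-40; m=(g[y0:Y+40,x0:X+40]>140).astype(np.uint8)
n,l,s,ce=cv2.connectedComponentsWithStats(m)
for i in range(1,n):
    if s[i,4]<5: continue
    pts=np.argwhere(l==i)[:,::-1]+[x0,y0]
    W=np.array([onz(c,p.astype(float),.108)[:2] for p in pts]); mu=W.mean(0)
    d=np.linalg.svd(W-mu)[2][0]; off=mu-sel
    print(s[i].tolist(),np.round(mu,4),'line az',np.degrees(np.arctan2(d[1],d[0]))%180,'dir',np.degrees(np.arctan2(off[1],off[0])),'r',np.hypot(*off))
go((.344,-.3615),-27,.12)
```

```text
t 40.3 tcp [ 0.3439 -0.3225  0.2027] toolx [ 0.89  -0.455  0.001] tooly [-0.455 -0.89   0.   ] F [ 0.1 -0.   0.4] op 0.0398 gf 0.0
319 115
[20, 0, 5, 7, 22] [ 0.4475 -0.3569] line az 4.335612949374905 dir 0.09559536791956531 r 0.03397439301897949
[61, 0, 5, 7, 23] [ 0.4318 -0.3875] line az 122.26348081222491 dir -59.04976702049417 r 0.035549766862362886
[5, 16, 7, 5, 20] [ 0.4421 -0.3402] line az 40.36917088024248 dir 30.470667384092394 r 0.03318428099922566
[42, 17, 2, 19, 38] [ 0.4231 -0.3637] line az 152.84470011401928 dir -35.01119690941089 r 0.011661708700326498
[75, 16, 5, 6, 18] [ 0.4149 -0.3926] line az 105.47244909263416 dir -87.72014610508157 r 0.03565482231260055
[1, 38, 6, 3, 18] [ 0.429  -0.3287] line az 63.491739572526434 dir 61.35859771186292 r 0.032298749884091656
[2, 58, 11, 7, 33] [ 0.4114 -0.3221] line az 92.79483847318424 dir 93.49979339944147 r 0.03496464312078048
rel [1.78 3.46 8.28] roll -0.1
```

The pointer is at −27.2°, exactly 120° clockwise from off (4 clicks). Now the start button.

>>> {"fn": "play_rows", "kwargs": {
  "targets": [1.8,3.4,2,0,1.8,3.4,5,0,1.8,3.4,8,0,1.8,3.4,9,0,1.8,3.4,9,0,1.8,3.4,9,0,1.8,3.4,9,0],
  "grip": 0
}}

```text
t: 40.88
tool_pos: [0.3453, -0.3616, 0.1144]
orientation: [3.053, -0.734, 0.003]
force: [0.5, -0.5, 0.0]
opening: 0.0011
gripper_force: 0.0
```

Run:
```python
from h import *
c=snap('wrist');st();go((.344,-.3615),-27,.0865)
```

```text
t 40.93 tcp [ 0.3454 -0.3618  0.1149] toolx [ 0.891 -0.454  0.003] tooly [-0.455 -0.891  0.001] F [-0.2  0.   0.6] op 0.0005 gf 0.0
rel [-0.15  0.03  2.84] roll -0.0
```

>>> {"fn": "play_rows", "kwargs": {
  "targets": [-0.1,0,1.5,0,-0.1,0,2.4,0,-0.1,0,2.8,0,-0.1,0,3.1,0,-0.1,0,3.4,0,-0.1,0,3.6,0,-0.1,0,3.6,0]
}}

```text
t: 41.52
tool_pos: [0.3438, -0.3606, 0.0799]
orientation: [3.054, -0.735, 0.0]
force: [-8.1, 11.1, 25.1]
opening: 0.0005
gripper_force: 12.9
```

>>> {"fn": "play_rows", "kwargs": {
  "targets": [0,0,0.2,0,0,0,0.4,0,0,0,0.4,0,0,0,0.4,0]
}}

```text
t: 41.85
tool_pos: [0.344, -0.3609, 0.0793]
orientation: [3.054, -0.734, 0.001]
force: [-18.9, 25.0, 58.9]
opening: 0.0008
gripper_force: 29.0
```

>>> {"fn": "play_rows", "kwargs": {
  "targets": [0,0,-1,0,0,0,-4,0,0,0,-8,0,-3,0,-12,0,-6,-2,-13,0,-8,-4,-14,0,-8,-4,-14,0,-8,-4,-14,0]
}}

```text
t: 42.52
tool_pos: [0.2908, -0.2885, 0.2145]
orientation: [3.052, -0.733, 0.006]
force: [0.1, -0.7, -0.0]
opening: 0.0008
gripper_force: 0.0
```

Run:
```python
from h import *
c=snap('wrist','w16');st()
sel=np.array([.4135,-.357]); g=cv2.cvtColor(c['image'],cv2.COLOR_RGB2GRAY)
X,Y=proj(c,(*sel,.108)).astype(int); y0,x0=max(Y-25,0),X-25; m=(g[y0:Y+25,x0:X+25]>140).astype(np.uint8)
n,l,s,ce=cv2.connectedComponentsWithStats(m)
for i in range(1,n):
    if s[i,4]<8: continue
    W=np.array([onz(c,p.astype(float),.108)[:2] for p in np.argwhere(l==i)[:,::-1]+[x0,y0]]); mu=W.mean(0); d=np.linalg.svd(W-mu)[2][0]
    print(s[i].tolist(),np.round(mu,4),np.degrees(np.arctan2(d[1],d[0]))%180)
h=proj(c,(.3965*U-.2705*V).tolist()+[.04]);print('handle px',h)
```

```text
t 42.57 tcp [ 0.2907 -0.2887  0.2135] toolx [ 0.891 -0.455  0.002] tooly [-0.455 -0.891  0.001] F [-0.7  0.1  0.3] op 0.0004 gf 0.0
[26, 0, 3, 21, 61] [ 0.4231 -0.3637] 153.35481548340138
handle px [242.03217747 105.82978477]
```

The pointer still rests in the fourth click and the arm is clear, so I'm handing in.

```bash
python3 -c "
from plant import workorder
print(workorder.close_job())"
```

```text
the job is handed in; nothing more can be done
None
```

I handed the job in at about 43 s of the 210 s, and no verdict came back: all four rods are clipped, the tray is home, the selector is on the fourth click, and the start button was pressed to its stop and let go, though I did not check by camera that it came back up.

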